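# Unhook the shackle past the sprung keeper

## Task

Take the shackle off its keeper hook: with the shackle itself, push the sprung keeper back, far enough to clear the hook's nose but without ramming it against its stop, and lift the shackle out and off over the nose. Then slip it over the end of the open peg on the other stand, hang it there and let go. Go gently, never wrench the shackle against the hook or drop it on the peg, keep the gripper off the hook, and leave everything else where it lies.

Things in the scene. Friction and masses are not known exactly. Their poses are not given: they have to be found in the camera images.
- shackle_grip (a point): grip point of the shackle, midway between its limbs, 20 mm below the crown bar's axis. Plain forged, galvanised D shackle, about 0.6 kg, an upside-down U: limbs of 14 mm round bar, vertical, 58 mm over the outside along y, 30 mm between, straight from 14 to 62 mm below the crown bar's axis. z up; its x axis is within 5 degrees of hook_stand's. Take it from above, a finger outside each limb
- shackle: the same shackle; origin at the middle of the crown bar's axis, z up, y along the crown bar, which is 14 mm square, level across the top, and hangs over the hook. Take the limbs no more than 22 mm below this: then a gripper's palm stays above the hook's nose, whose top is 15 mm above the crown bar's axis while the shackle hangs
- shackle_pin (a point): middle of the shackle's 16 mm pin, 78 mm below the crown bar's axis, through two 30 mm round eyes; it closes the loop, 63 mm clear from crown bar to pin; the shackle's lowest point is 15 mm below it. The pin's head stands out to y = 48 mm
- hook_stand: fixed stand that stows the shackle; origin on the bench below the hook's seat, z up, hook's nose to -x, 40 mm square post at x 50 to 90 mm (post and the saddle on it reach 164 mm). Base plate x -45 to 105, y +-60, 10 mm thick. The hook can be set in its saddle up to 7 mm nearer or farther along x; nothing measures that: find the keeper by feel
- hook_seat (a point): nominal middle of the hook's level seat, 170 mm above the bench; axes as hook_stand. Upturned J of dark plate, 17 mm wide along y. The nose rises at the -x end (out to x = -29 mm) and turns in over the seat to +x, to x = 8 mm: underside 17.5, top 22 mm above the seat: 3.5 mm of free lift for the bar. Seat 20 mm deep below: raise the loop 24 to 40 mm, then draw it off over the nose to -x
- hook_keeper (a point): nominal place of the keeper's head, 15.5 mm to +x of hook_seat and 11 mm above it (true x +-7 mm). Steel finger, 6 mm wide, 15 mm tall above the seat, pivoted in the hook; a spring holds it up, it swings back to +x. The gap from nose to closed keeper is 7 mm; the 14 mm bar must push it back 7 mm or more to pass. About 4 N to start, 7 N at 7 mm, 8.5 N at 9 mm (its hard stop)
- peg_stand: fixed stand with one open peg; origin on the bench below the middle of the peg, z up, peg along x pointing to -x, 40 mm square post at x 50 to 90 mm, top at 172 mm. Base plate x -45 to 105, y +-60, 10 mm thick
- peg_mid (a point): middle of the peg's axis, 150 mm above the bench; axes as peg_stand. Level round steel bar, 18 mm thick, free from x = -45 mm (an end flange 28 mm across) to x = 50 mm (the post). A shackle hung on it has its crown bar's axis 16 mm above this point and its x axis along the peg; being a closed loop it goes on over the flange from the -x end
- lifting_ring: bystander: round steel lifting ring, 60 mm across, lying on the hook stand's base plate; leave it there
- eyebolt: bystander: steel eyebolt, 80 mm long, lying on the peg stand's base plate; leave it there
- screwdriver: bystander: screwdriver with a wooden handle, 200 mm long, lying between the two stands
- spanner: bystander: steel spanner, 180 mm long, lying on the bench
- hammer: bystander: hammer, 260 mm long, lying on the bench
- screw_jar: bystander: glass jar with a steel cap, 70 mm across, 90 mm tall
- offcut: bystander: block of wood, 160 x 45 x 35 mm, lying on the bench
- oil_tin: bystander: plain tin, 64 mm across, 110 mm tall

How it is judged (in metres and radians):
On the way:
1. the shackle has been lifted out and drawn clear of the keeper hook (80 mm from its seat) (horizontal distance between shackle and hook_seat above 0.08 m), for 0.1 s.
At the end, for the whole second after the job is handed in: The shackle hangs crown up on the peg (crown bar across the top of the peg, between flange and post, tilted less than 20 degrees), borne by the peg, nearly at rest (slower than 80 mm/s) and released (x of shackle in the frame of peg_stand between -0.042 and 0.046 m and y of shackle in the frame of peg_stand between -0.014 and 0.014 m and height (world z) of shackle between 0.155 and 0.172 m and angle between shackle's own z axis and vertical below 0.35 rad and linear speed of shackle below 0.08 m/s and contact force between shackle and peg_stand above 1 N and contact force between the fingers and shackle below 0.1 N); the robot touches nothing.
It fails at once if the shackle is wrenched against the hook, its nose or the keeper's stop with more than 16 N (contact force between shackle and hook_stand above 16 N).
It fails at once if the shackle is dropped or pressed on the peg stand with more than 25 N (contact force between shackle and peg_stand above 25 N).
It fails at once if the gripper or arm touches the hook stand or its keeper (more than 2 N) (contact force between any of the fingers, the arm and hook_stand above 2 N).
It fails at once if a bystander is moved by more than 20 mm (distance of any of lifting_ring, eyebolt, screwdriver, spanner, hammer, screw_jar, offcut, oil_tin from where it was at the start of the episode above 0.02 m).
It also fails if it takes over 72 s, if anything falls off the work surface, if the arm or the gripper's body presses on something with over 40 N, if the wrist force passes 120 N, or if a joint passes its speed limit or range.

## Robot

A 7-joint arm with a two-finger parallel gripper is mounted at the origin on the work surface. World frame = base frame: x ahead of the robot, y to its left, z up, the work surface at z = 0. Lengths are in m, angles in degrees, forces in N, time in s.
With the tool pointing down it reaches from about 0.35 to 0.9 m from the base axis. Payload 8.1 kg.
Tool frame: the origin (TCP) lies at the very end of the fingers, on their centre line; the grasp point (between the pads) lies 19 mm behind it (env.grasp_offset is the distance from the TCP to the grasp point, in m); z points along the fingers, y is the direction in which the jaws open and shut (so a half turn about z gives the same grasp; the last joint's range is limited). The gripper opens to 92 mm and grips with 3 to 60 N. Pads are 19 mm wide; open, the fingers measure 130 mm over their backs; the gripper's body (75 mm by 190 mm) begins 47 mm behind the grasp point.
Start: joints at [62.074, 24.895, 1.432, 90.138, -0.665, 64.973, -4.303], TCP at [0.235, -0.579, 0.227] pointing down, gripper open.
Joint ranges: [-149.89, 149.89], [-25.12, 119.58], [-72.63, 75.52], [4.76, 147.25], [-75.54, 255.54], [6.69, 114.76], [-157.13, 157.13]. Speed limits (degrees/s): [127.2, 127.2, 172.46, 172.46, 180, 180, 180].

## Interface

Orientations are given as [roll, pitch, yaw] about the fixed x, y, z axes, in that order (R = Rz(yaw) Ry(pitch) Rx(roll)).
In Python, from bench import env gives the robot as it stands.
- The arm moves only by the shell command python3 -m crank 'ROWS' [FORCE]. ROWS is a JSON object of lists of equal length, an entry for each row: "xyz": the shift along the tool's x, y, z in m, a list of three; "rotation": the turn, a rotation vector about the tool's x, y, z in rad, a list of three; "claw": the closure, from 0 (fully open) to 1 (shut). A call has 1 to 20 rows; each row shifts and turns the commanded pose from where the row before left it, along the tool's axes as they then stand; what a row does not reach is not made up. A row lasts 1/8 s, in which the tool goes at most 62.5 mm and 10.7 degrees, less where a joint would pass 70% of its speed; a pose out of reach is approached as far as the arm can. A call is refused whole if a number of a shift passes 0.0625 or a number of a turn 0.188, either way. A call with a gripper value outside its range is refused whole. The fingers move at their own pace and stop on an object; FORCE is the grip in N (left out, the last holds). Time passes only in rows, so rows that do not move let the fingers close. It gives the time, the measured TCP pose, the force and the opening at its end, in the units of the state.
- env.get_state(): the state, without advancing time (a new reading comes with each control period).
- env.get_image(name): name is "side" or "top" or "wrist"; returns a dict with "frame" (400x640x3 uint8, blue, green, red), "fx", "fy", "cx", "cy" (pixels), "D" ([k1, k2, p1, p2, k3] as OpenCV has them; the pictures are not rectified), "rvec" (rotation vector, rad) and "tvec" (3), from world to camera coordinates, as OpenCV has them. Camera axes: x right, y down, z forward; pixel columns grow to the right and rows downward; lengths in m; the calibration is good to about 2 mm. A picture is of the moment at which its call begins. There is no depth.
- env.finish_job(): hands the job in, once; it reports no verdict.
The state is a dict: "t": time; "q": joint angles; "joint_vel": joint speeds; "tau": joint torques, N m; "eef_pos": TCP position; "tool_rot": TCP orientation; "ft_force": force on the tool from outside, world axes, zero at the start; "wrist_torque": the same for the moment, N m; "opening": finger opening in m.
Only numpy, scipy, OpenCV 4.12 (cv2) and the standard library are available. Lean on these libraries where they do the work, as an engineer would, in place of code of your own. Each camera call takes 0.05 s, during which the arm holds its last target.

## Working session

There is one attempt and no reset: what is moved stays moved. The work goes in short steps, Python scripts to look and compute and a shell command to move; the robot and the scene stay as the last step left them, time stands still between calls to the robot, and variables do not carry over. Pictures are saved under pics/ and viewed, and the job is handed in when it is done.

```bash
ls; mkdir -p pics; python3 - <<'E'
from bench import env
import cv2
s=env.get_state(); print({k:(v if not hasattr(v,'round') else v.round(3)) if not isinstance(v,list) else v for k,v in s.items()}, env.grasp_offset)
for n in ["side","top","wrist"]:
    im=env.get_image(n); cv2.imwrite(f"pics/{n}0.png",im["frame"]); print(n,{k:im[k] for k in im if k!="frame"})
E
```

```text
pics
{'t': 0.0, 'q': array([62.074, 24.936,  1.431, 90.188, -0.662, 64.973, -4.303]), 'joint_vel': array([ 0.027,  0.034, -0.004, -0.034, -0.069,  0.114, -0.017]), 'tau': array([ 0.0000e+00, -6.6786e+01,  9.8500e-01, -3.1446e+01, -6.0000e-02,
        4.3000e-02,  0.0000e+00]), 'eef_pos': array([ 0.234, -0.579,  0.226]), 'tool_rot': array([-1.79912e+02,  1.00000e-02,  2.20450e+01]), 'ft_force': array([-0.477,  0.078,  0.248]), 'wrist_torque': array([0.061, 0.013, 0.043]), 'opening': 0.09184998944649586} 0.0188
side {'fx': 370.5442791161625, 'fy': 370.5442791161625, 'cx': 315.75715715682725, 'cy': 198.79282484619023, 'D': array([0.03055607, 0.        , 0.        , 0.        , 0.        ]), 'rvec': array([ 0.88338561, -2.39900217,  1.22623118]), 'tvec': array([0.42394478, 0.3289848 , 0.93643384])}
top {'fx': 382.01156301457047, 'fy': 382.01156301457047, 'cx': 322.244532654809, 'cy': 203.803876457986, 'D': array([-0.0693736,  0.       ,  0.       ,  0.       ,  0.       ]), 'rvec': array([ 2.18530226, -2.12280561,  0.10329156]), 'tvec': array([-0.01059953,  0.58778471,  1.21401443])}
wrist {'fx': 339.33987916756683, 'fy': 339.33987916756683, 'cx': 313.5655734123482, 'cy': 192.34568277866776, 'D': array([-0.02920191,  0.        ,  0.        ,  0.        ,  0.        ]), 'rvec': array([-2.41581346,  1.62750487,  0.22213068]), 'tvec': array([-0.62379055, -0.03404281,  0.39083664])}
```

View pics/side0.png

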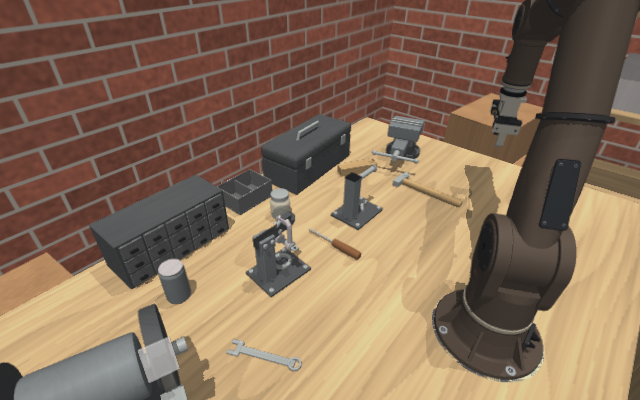

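View pics/top0.png

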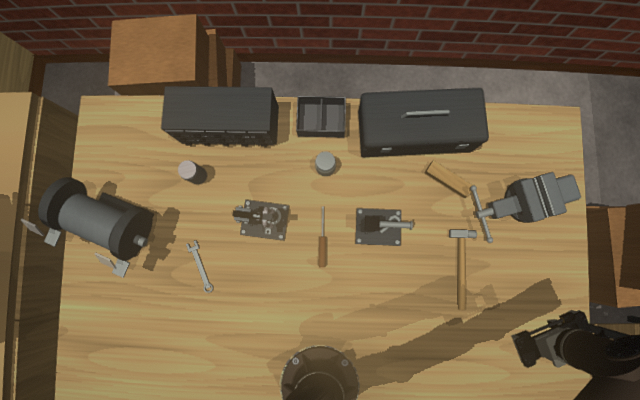

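View pics/wrist0.png

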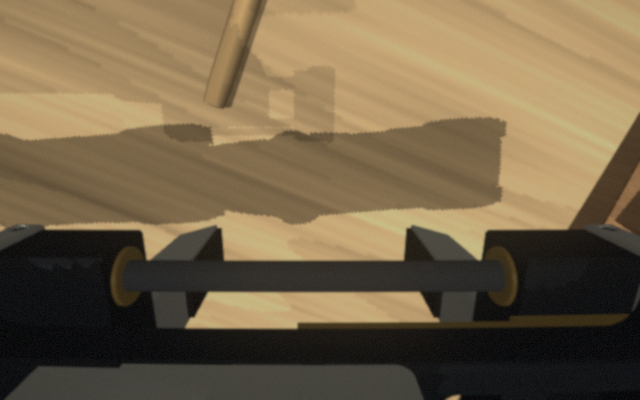

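```bash
python3 - <<'E'
import cv2
t=cv2.imread("pics/top0.png"); s=cv2.imread("pics/side0.png")
c=t[185:255,220:430]; cv2.imwrite("pics/topc.png",cv2.resize(c,None,fx=3.8,fy=3.8,interpolation=cv2.INTER_CUBIC))
c=s[155:300,235:395]; cv2.imwrite("pics/sidec.png",cv2.resize(c,None,fx=4,fy=4,interpolation=cv2.INTER_CUBIC))
E
```

```text
(no output)
```

View pics/topc.png

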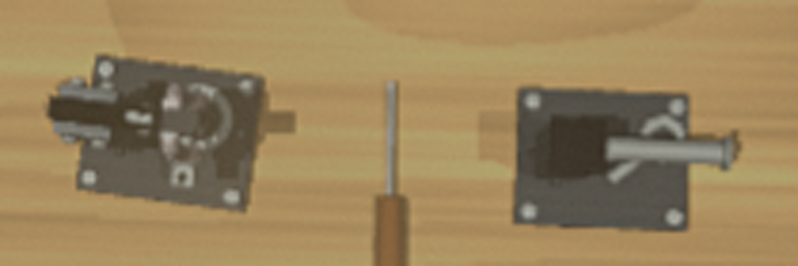

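View pics/sidec.png

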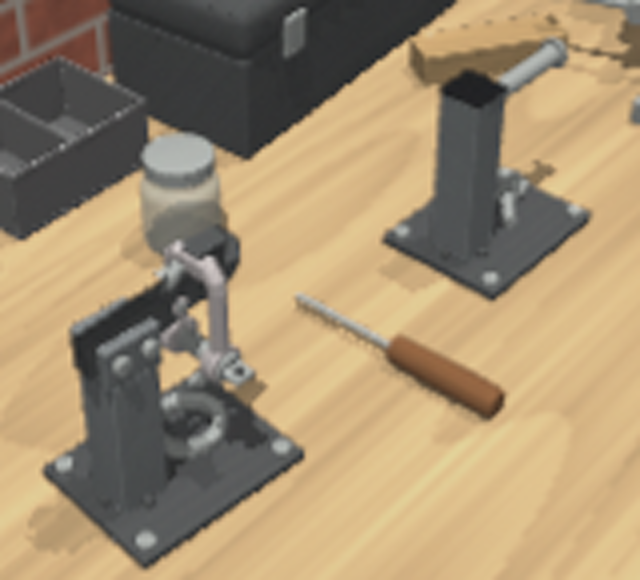

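```bash
cat > h.py <<'E'
import numpy as np, cv2
from bench import env
def K(im): return np.array([[im["fx"],0,im["cx"]],[0,im["fy"],im["cy"]],[0,0,1.]])
def ray(im,uv):
    p=cv2.undistortPoints(np.array(uv,float).reshape(-1,1,2),K(im),im["D"]).reshape(-1,2)
    R=cv2.Rodrigues(im["rvec"])[0]; d=np.c_[p,np.ones(len(p))]@R; c=-R.T@im["tvec"]; return c,d
def onz(im,uv,z):
    c,d=ray(im,uv); return c+d*((z-c[2])/d[:,2])[:,None]
def proj(im,P):
    return cv2.projectPoints(np.array(P,float).reshape(-1,3),im["rvec"],im["tvec"],K(im),im["D"])[0].reshape(-1,2)
def tri(im1,uv1,im2,uv2):
    c1,d1=ray(im1,uv1);c2,d2=ray(im2,uv2);out=[]
    for a,b in zip(d1,d2):
        s=np.linalg.lstsq(np.c_[a,-b],c2-c1,rcond=None)[0]; p,q=c1+s[0]*a,c2+s[1]*b; out.append(np.r_[(p+q)/2,np.linalg.norm(p-q)])
    return np.array(out)
E
python3 - <<'E'
from h import *
t=env.get_image("top");s=env.get_image("side")
T=lambda L:[(220+x/3.8-.37,185+y/3.8-.37) for x,y in L]
S=lambda L:[(235+x/4-.37,155+y/4-.37) for x,y in L]
# corners order: (+x,-y far... )top: UL,UR,LR,LL
for n,tt,ss in [("hook",[(98,56),(265,77),(245,212),(78,188)],[(45,468),(0,0),(303,452),(148,565)]),
                ("peg",[(519,88),(690,95),(688,229),(514,222)],[(385,238),(0,0),(590,214),(493,297)])]:
    a=onz(t,T(tt),.01); b=onz(s,S(ss),.01)
    print(n,a.round(4)[:,:2].tolist(), b.round(4)[:,:2].tolist())
    # UL=+x(-y)->; rect local: UL=(105,-60?) 
    loc=np.array([[.105,-.06],[-.045,-.06],[-.045,.06],[.105,.06]])
    for w,m in [(a,[0,1,2,3])]:
        # UL image: stand +x (left=+world y), world +x = stand -y
        W=w[m,:2];L=loc[m];cw=W.mean(0);cl=L.mean(0)
        z=((L-cl)@[1,1j]).conj()@((W-cw)@[1,1j]); yaw=np.angle(z); c,s_=np.cos(yaw),np.sin(yaw)
        R=np.array([[c,-s_],[s_,c]]); o=cw-R@cl; print(" yaw",np.degrees(yaw),"o",o.round(4), "res",((L-cl)@R.T+cw-W).round(4).tolist())
E
```

```text
hook [[0.5983, 0.2649], [0.5838, 0.1164], [0.4654, 0.1291], [0.4816, 0.2764]] [[0.5948, 0.2661], [1.1545, -0.1584], [0.4633, 0.1331], [0.4754, 0.2791]]
 yaw 84.07525100904995 o [0.5292 0.1669] res [[0.0014, 0.0003], [0.0004, -0.0004], [-0.0005, -0.0009], [-0.0013, 0.001]]
peg [[0.5804, -0.1062], [0.5784, -0.2558], [0.4618, -0.255], [0.4637, -0.1043]] [[0.5743, -0.1045], [1.1545, -0.1584], [0.4572, -0.2511], [0.4576, -0.1012]]
 yaw 89.29481161559639 o [ 0.5207 -0.2103] res [[0.0016, 0.0002], [0.0017, -0.0003], [-0.0017, 0.0004], [-0.0017, -0.0003]]
```

```bash
cat >> h.py <<'E'
from scipy.spatial.transform import Rotation as Ro
def tool():
    s=env.get_state(); return np.array(s["eef_pos"]),Ro.from_euler("xyz",s["tool_rot"],degrees=True).as_matrix(),s
def st():
    p,R,s=tool(); print("t",round(s["t"],2),"p",p.round(4),"rot",np.round(s["tool_rot"],2),"F",np.round(s["ft_force"],2),"M",np.round(s["wrist_torque"],2),"op",round(s["opening"],4))
E
python3 - <<'E'
from h import *
w=env.get_image("wrist");c,d=ray(w,[(313.5,192.3)]);p,R,s=tool()
print("cam in tool",(R.T@(c-p)).round(4),"axis",(R.T@d[0]).round(3)); st()
E
python3 -m crank '{"xyz":[[0,0,-0.05],[0,0,-0.05],[0,0,-0.02],[0,0,0],[0,0,0],[0,0,0]],"rotation":[[0,0,-0.18],[0,0,-0.18],[0,0,-0.18],[0,0,-0.18],[0,0,-0.18],[0,0,-0.18]],"claw":[0,0,0,0,0,0]}'
```

```text
cam in tool [ 0.0705 -0.     -0.1582] axis [-0.264 -0.001  0.964]
t 0.3 p [ 0.2345 -0.5792  0.2265] rot [-179.97    0.     22.04] F [-0.2  -0.7   0.08] M [-0.05  0.01 -0.04] op 0.0918
t: 1.05
eef_pos: [0.2345, -0.5792, 0.3467]
tool_rot: [-180.0, -0.0, 84.3]
ft_force: [-0.3, -0.4, -0.3]
opening: 0.0918
```

```bash
python3 -m crank '{"xyz":[[0.055,0.0155,0],[0.055,0.0155,0],[0.055,0.0155,0],[0.055,0.0155,0],[0.055,0.0155,0],[0.055,0.0155,0],[0.055,0.0155,0],[0.055,0.0155,0],[0.055,0.0155,0],[0.055,0.0155,0],[0.055,0.0155,0],[0.055,0.0155,0],[0.055,0.0155,0],[0.055,0.0155,0],[0,0,0]],"rotation":[[0,0,0],[0,0,0],[0,0,0],[0,0,0],[0,0,0],[0,0,0],[0,0,0],[0,0,0],[0,0,0],[0,0,0],[0,0,0],[0,0,0],[0,0,0],[0,0,0],[0,0,0]],"claw":[0,0,0,0,0,0,0,0,0,0,0,0,0,0,0]}'
python3 - <<'E'
from h import *
st(); w=env.get_image("wrist");cv2.imwrite("pics/w1.png",w["frame"])
import pickle; pickle.dump(w,open("w1.pkl","wb"))
E
```

```text
t: 2.92
eef_pos: [0.5316, 0.1684, 0.3462]
tool_rot: [-179.9, -0.2, 84.3]
ft_force: [-0.8, -0.5, 0.8]
opening: 0.0918
t 2.92 p [0.5316 0.1684 0.3462] rot [-1.7991e+02 -1.6000e-01  8.4320e+01] F [-0.76 -0.51  0.8 ] M [-0.06 -0.06  0.02] op 0.0918
```

View pics/w1.png

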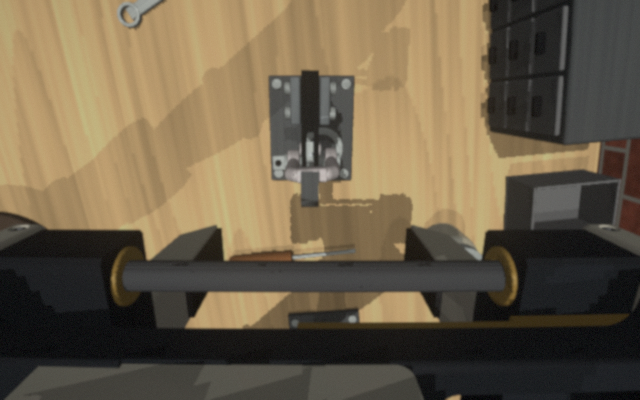

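```bash
python3 - <<'E'
import cv2
t=cv2.imread("pics/w1.png")
c=t[60:215,255:370]; cv2.imwrite("pics/w1c.png",cv2.resize(c,None,fx=3.8,fy=3.8,interpolation=cv2.INTER_CUBIC))
c=t[60:215,255:370]; c=cv2.resize(c,None,fx=3.8,fy=3.8,interpolation=cv2.INTER_CUBIC)
cv2.imwrite("pics/w1d.png",cv2.convertScaleAbs(c,alpha=1.8,beta=20))
E
```

```text
(no output)
```

View pics/w1d.png

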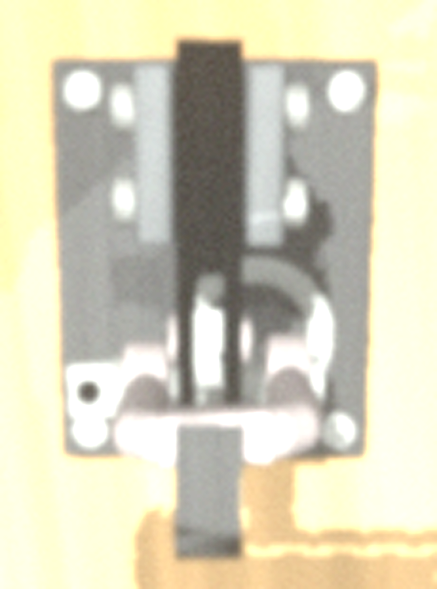

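```bash
python3 - <<'E'
from h import *
import pickle; w=pickle.load(open("w1.pkl","rb"))
C=lambda L:[(255+x/3.8-.37,60+y/3.8-.37) for x,y in L]
a=onz(w,C([(55,61),(377,61),(365,457),(66,457)]),.01)[:,:2]; print(a.round(4).tolist())
loc=np.array([[.105,.06],[.105,-.06],[-.045,-.06],[-.045,.06]])
cw=a.mean(0);cl=loc.mean(0);z=((loc-cl)@[1,1j]).conj()@((a-cw)@[1,1j]);yaw=np.angle(z);R=np.array([[np.cos(yaw),-np.sin(yaw)],[np.sin(yaw),np.cos(yaw)]]);o=cw-R@cl
print("yaw",np.degrees(yaw),o.round(4),((a-o)@R).round(4).tolist())
# nose tip edge z .192, nose far edge, bar features
for n,px,z in [("nose tip",[(178,425),(242,425)],.192),("nose outer",[(176,556),(242,556)],.192),("bar top +x edge",[(130,409),(310,409)],.184),("bar ends",[(117,440),(319,440)],.177),("bar -x edge",[(130,460),(300,460)],.184),("limb",[(145,390),(290,390)],.155)]:
    b=onz(w,C(px),z)[:,:2]; print(n,((b-o)@R).round(4).tolist())
cr=cv2.resize(w["frame"][60:215,255:370],None,fx=3.8,fy=3.8,interpolation=cv2.INTER_CUBIC)
for x in (150,160,270,280): print(x,[(y,int(cr[y].mean()) if 0 else cr[y,x].tolist()) for y in range(395,475,5)])
E
```

```text
[[0.4791, 0.2787], [0.5961, 0.267], [0.5811, 0.1196], [0.4639, 0.1312]]
yaw 84.22435126345162 [0.527  0.1693] [[0.1041, 0.0587], [0.1042, -0.0588], [-0.044, -0.0588], [-0.0443, 0.0589]]
nose tip [[0.0059, 0.0076], [0.0059, -0.0082]]
nose outer [[-0.028, 0.0084], [-0.028, -0.0084]]
bar top +x edge [[0.0083, 0.02], [0.0084, -0.0254]]
bar ends [[-0.0012, 0.0241], [-0.0011, -0.0284]]
bar -x edge [[-0.0049, 0.0203], [-0.0048, -0.0231]]
limb [[0.0081, 0.018], [0.0082, -0.0217]]
150 [(395, [75, 79, 82]), (400, [75, 79, 82]), (405, [76, 78, 83]), (410, [87, 91, 94]), (415, [110, 113, 119]), (420, [136, 140, 147]), (425, [152, 156, 163]), (430, [160, 163, 171]), (435, [166, 170, 177]), (440, [170, 175, 182]), (445, [171, 176, 182]), (450, [159, 163, 170]), (455, [144, 148, 155]), (460, [127, 140, 151]), (465, [117, 154, 172]), (470, [121, 169, 192])]
160 [(395, [67, 72, 77]), (400, [66, 70, 73]), (405, [67, 70, 75]), (410, [80, 82, 88]), (415, [104, 107, 113]), (420, [135, 140, 146]), (425, [157, 160, 167]), (430, [167, 172, 178]), (435, [177, 181, 187]), (440, [179, 183, 190]), (445, [174, 1
[... 185 characters left out ...]
89, 92, 96]), (410, [109, 112, 118]), (415, [134, 138, 144]), (420, [153, 158, 164]), (425, [165, 168, 176]), (430, [170, 173, 180]), (435, [172, 176, 184]), (440, [172, 174, 184]), (445, [168, 172, 179]), (450, [166, 168, 177]), (455, [154, 158, 166]), (460, [125, 134, 143]), (465, [89, 110, 126]), (470, [72, 101, 121])]
280 [(395, [82, 86, 90]), (400, [81, 84, 89]), (405, [93, 96, 101]), (410, [115, 118, 125]), (415, [133, 137, 143]), (420, [149, 154, 161]), (425, [164, 167, 175]), (430, [170, 173, 181]), (435, [173, 177, 183]), (440, [165, 168, 177]), (445, [156, 160, 167]), (450, [137, 141, 147]), (455, [111, 118, 126]), (460, [84, 101, 116]), (465, [71, 99, 118]), (470, [72, 100, 121])]
```

```bash
python3 -m crank '{"xyz":[[0.0013,-0.0027,0.02],[0,0,0.04],[0,0,0.04],[0,0,0.027],[0,0,0.015],[0,0,0]],"rotation":[[0,0,-0.03],[0,0,0],[0,0,0],[0,0,0],[0,0,0],[0,0,0]],"claw":[0,0,0,0,0,0]}' 60
python3 - <<'E'
from h import *
st(); w=env.get_image("wrist");cv2.imwrite("pics/w2.png",w["frame"])
import pickle; pickle.dump(w,open("w2.pkl","wb"))
P,R,_=tool()
E
```

```text
t: 3.72
eef_pos: [0.5291, 0.1638, 0.2044]
tool_rot: [-179.9, 0.1, 85.6]
ft_force: [-0.1, -0.4, -0.1]
opening: 0.0916
t 3.73 p [0.5291 0.1638 0.2044] rot [-1.7995e+02  6.0000e-02  8.5570e+01] F [-0.06 -0.43 -0.09] M [-0.05 -0.03 -0.01] op 0.0916
```

View pics/w2.png

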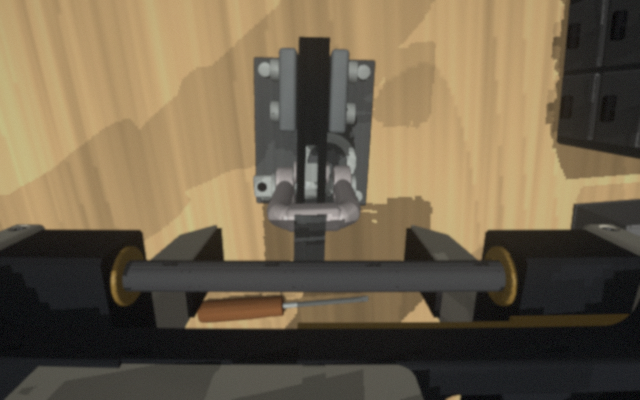

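```bash
python3 -m crank '{"xyz":[[0,0,0]],"rotation":[[0,0,0]],"claw":[0]}'; python3 - <<'E'
from h import *
import pickle; w=pickle.load(open("w2.pkl","rb"))
st()
c,d=ray(w,[(313.5,192.3)]);p,R,s=tool()
print("cam in tool",(R.T@(c-p)).round(4),"axis",(R.T@d[0]).round(3))
cr=cv2.resize(w["frame"][40:270,250:380],None,fx=4,fy=4,interpolation=cv2.INTER_CUBIC)[360:]
cv2.imwrite("pics/w2c.png",cv2.convertScaleAbs(cr,alpha=1.8,beta=20))
E
```

```text
t: 3.9
eef_pos: [0.53, 0.1651, 0.206]
tool_rot: [179.9, -0.0, 85.6]
ft_force: [-0.7, 1.3, 0.4]
opening: 0.0918
t 3.9 p [0.53   0.1651 0.206 ] rot [ 1.7989e+02 -4.0000e-02  8.5620e+01] F [-0.74  1.27  0.39] M [-0.01 -0.13 -0.01] op 0.0918
cam in tool [ 0.0695 -0.0004 -0.1566] axis [-0.264 -0.005  0.964]
```

View pics/w2c.png

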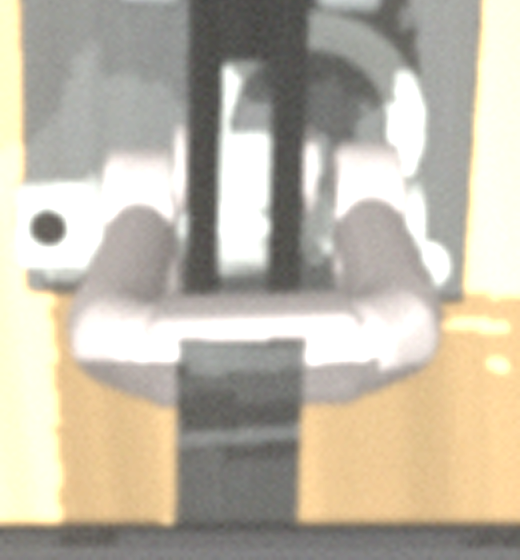

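```bash
python3 - <<'E'
from h import *
import pickle; w=pickle.load(open("w2.pkl","rb"))
st()
o=np.array([.527,.1693]);y=np.radians(84.2);R=np.array([[np.cos(y),-np.sin(y)],[np.sin(y),np.cos(y)]])
C=lambda L:[(250+x/4-.37,40+(y+360)/4-.37) for x,y in L]
for n,px,z in [("bar +x lower edge",[(180,297),(320,292)],.170),("bar +x upper edge",[(180,318),(320,313)],.184),("bar -x top edge",[(175,402),(320,402)],.184),("ends",[(72,340),(440,340)],.177),("nose tip",[(180,340),(303,340)],.192),("nose",[(180,368),(303,368)],.1875),("limbs",[(100,240),(172,240),(335,240),(410,240)],.155),("plate",[(25,285),(465,298)],.01)]:
    b=onz(w,C(px),z)[:,:2]; print(n,((b-o)@R).round(4).tolist(), b.round(4).tolist())
E
```

```text
t 3.9 p [0.53   0.1651 0.206 ] rot [ 1.7989e+02 -4.0000e-02  8.5620e+01] F [-0.74  1.27  0.39] M [-0.01 -0.13 -0.01] op 0.0918
bar +x lower edge [[0.0055, 0.0093], [0.0068, -0.0115]] [[0.5183, 0.1757], [0.5391, 0.1749]]
bar +x upper edge [[0.0068, 0.0085], [0.008, -0.0108]] [[0.5192, 0.1769], [0.5386, 0.1762]]
bar -x top edge [[-0.0057, 0.0091], [-0.0052, -0.0113]] [[0.5174, 0.1646], [0.5377, 0.163]]
ends [[0.0007, 0.0245], [0.0021, -0.0287]] [[0.5027, 0.1725], [0.5557, 0.1685]]
nose tip [[0.0063, 0.0081], [0.0067, -0.0083]] [[0.5196, 0.1764], [0.5359, 0.1752]]
nose [[0.0007, 0.0083], [0.0011, -0.0086]] [[0.5188, 0.1709], [0.5357, 0.1696]]
limbs [[0.0099, 0.0229], [0.0102, 0.0114], [0.0108, -0.0143], [0.0111, -0.0262]] [[0.5053, 0.1815], [0.5166, 0.1806], [0.5424, 0.1786], [0.5542, 0.1777]]
plate [[-0.042, 0.06], [-0.0428, -0.0597]] [[0.4631, 0.1335], [0.582, 0.1207]]
```

```bash
python3 -m crank '{"xyz":[[0.0045,0,0.01],[0,0,0.01],[0,0,0]],"rotation":[[0,0,-0.02],[0,0,0],[0,0,0]],"claw":[0,0,0]}' 60;  python3 -m crank '{"xyz":[[0,0,0],[0,0,0]],"rotation":[[0,0,0],[0,0,0]],"claw":[0,0]}' 60
```

```text
t: 4.28
eef_pos: [0.5291, 0.1692, 0.1836]
tool_rot: [-179.9, 0.0, 86.8]
ft_force: [0.2, -0.4, 0.2]
opening: 0.092
t: 4.53
eef_pos: [0.5299, 0.1695, 0.185]
tool_rot: [180.0, -0.0, 86.8]
ft_force: [-0.3, 0.2, -0.9]
opening: 0.0921
```

```bash
python3 -m crank '{"xyz":[[0,0,0.015],[0,0,0.015],[0,0,0.012],[0,0,0.003],[0,0,0]],"rotation":[[0,0,0],[0,0,0],[0,0,0],[0,0,0],[0,0,0]],"claw":[0,0,0,0,0]}' 60;  python3 -m crank '{"xyz":[[0,0,0],[0,0,0]],"rotation":[[0,0,0],[0,0,0]],"claw":[0,0]}' 60
```

```text
t: 5.15
eef_pos: [0.5296, 0.1696, 0.1395]
tool_rot: [-180.0, 0.0, 86.8]
ft_force: [0.5, -0.0, 1.3]
opening: 0.0918
t: 5.4
eef_pos: [0.53, 0.1696, 0.1402]
tool_rot: [180.0, -0.0, 86.8]
ft_force: [0.6, -1.9, -1.2]
opening: 0.0917
```

```bash
python3 -m crank '{"xyz":[[0,0,0],[0,0,0],[0,0,0],[0,0,0],[0,0,0],[0,0,0]],"rotation":[[0,0,0],[0,0,0],[0,0,0],[0,0,0],[0,0,0],[0,0,0]],"claw":[0.15,0.25,0.35,0.4,0.45,0.5]}' 10; python3 - <<'E'
from h import *
st(); w=env.get_image("wrist");cv2.imwrite("pics/w3.png",w["frame"])
E
```

```text
t: 6.15
eef_pos: [0.5296, 0.1694, 0.1397]
tool_rot: [-180.0, 0.0, 86.8]
ft_force: [0.5, -0.4, -0.1]
opening: 0.0573
t 6.15 p [0.5296 0.1694 0.1397] rot [-1.7999e+02  1.0000e-02  8.6790e+01] F [ 0.52 -0.41 -0.13] M [-0.02  0.08 -0.05] op 0.0573
```

View pics/w3.png

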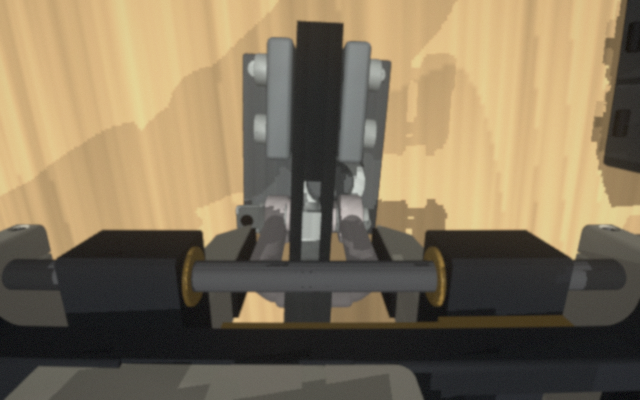

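```bash
python3 -m crank '{"xyz":[[0,0,0],[0,0,0],[0,0,0],[0,0,-0.001]],"rotation":[[0,0,0],[0,0,0],[0,0,0],[0,0,0]],"claw":[0.6,0.6,0.6,0.6]}' 60; python3 -m crank '{"xyz":[[0,0,-0.001],[0,0,0]],"rotation":[[0,0,0],[0,0,0]],"claw":[0.6,0.6]}'
python3 -m crank '{"xyz":[[0,0,0],[0,0,0]],"rotation":[[0,0,0],[0,0,0]],"claw":[0.6,0.6]}'
```

```text
t: 6.7
eef_pos: [0.5294, 0.1691, 0.1402]
tool_rot: [-180.0, 0.0, 86.8]
ft_force: [-0.6, 0.8, -4.9]
opening: 0.0568
t: 6.95
eef_pos: [0.5296, 0.1693, 0.1415]
tool_rot: [-180.0, 0.0, 86.8]
ft_force: [0.9, 0.6, -5.5]
opening: 0.0567
t: 7.2
eef_pos: [0.5297, 0.1694, 0.1416]
tool_rot: [-180.0, 0.0, 86.8]
ft_force: [0.7, -0.2, -6.0]
opening: 0.0566
```

```bash
python3 -m crank '{"xyz":[[0.001,0,0],[0.001,0,0],[0.001,0,0],[0.001,0,0],[0,0,0]],"rotation":[[0,0,0],[0,0,0],[0,0,0],[0,0,0],[0,0,0]],"claw":[0.6,0.6,0.6,0.6,0.6]}'; for i in 1 2 ; do python3 -c "from h import *; st()"; done
```

```text
t: 7.82
eef_pos: [0.5299, 0.1736, 0.1417]
tool_rot: [180.0, -0.0, 86.8]
ft_force: [-0.3, 0.2, -5.5]
opening: 0.0565
t 7.83 p [0.5299 0.1736 0.1417] rot [180.   -0.   86.8] F [-0.34  0.22 -5.49] M [ 0.03 -0.09 -0.04] op 0.0565
t 7.83 p [0.5299 0.1736 0.1417] rot [180.   -0.   86.8] F [-0.34  0.22 -5.49] M [ 0.03 -0.09 -0.04] op 0.0565
```

```bash
python3 -m crank '{"xyz":[[0.001,0,0],[0,0,0]],"rotation":[[0,0,0],[0,0,0]],"claw":[0.6,0.6]}'
```

```text
t: 8.07
eef_pos: [0.53, 0.1745, 0.1417]
tool_rot: [180.0, -0.0, 86.8]
ft_force: [0.6, 0.4, -4.9]
opening: 0.057
```

```bash
python3 -m crank '{"xyz":[[0.001,0,0],[0,0,0]],"rotation":[[0,0,0],[0,0,0]],"claw":[0.6,0.6]}'
```

```text
t: 8.32
eef_pos: [0.53, 0.1749, 0.1416]
tool_rot: [-180.0, 0.0, 86.8]
ft_force: [0.3, -2.5, -4.7]
opening: 0.0564
```

```bash
python3 -m crank '{"xyz":[[0.001,0,0],[0,0,0]],"rotation":[[0,0,0],[0,0,0]],"claw":[0.6,0.6]}'
```

```text
t: 8.57
eef_pos: [0.5301, 0.1758, 0.1417]
tool_rot: [-180.0, 0.1, 86.8]
ft_force: [-0.5, -4.0, -2.4]
opening: 0.0569
```

```bash
python3 -m crank '{"xyz":[[0.001,0,0],[0,0,0]],"rotation":[[0,0,0],[0,0,0]],"claw":[0.6,0.6]}'
```

```text
t: 8.82
eef_pos: [0.5303, 0.1769, 0.1418]
tool_rot: [180.0, 0.0, 86.8]
ft_force: [-0.3, -4.9, -3.0]
opening: 0.0569
```

```bash
python3 -m crank '{"xyz":[[0.001,0,0],[0,0,0]],"rotation":[[0,0,0],[0,0,0]],"claw":[0.6,0.6]}'
```

```text
t: 9.07
eef_pos: [0.5304, 0.1778, 0.1418]
tool_rot: [180.0, 0.0, 86.8]
ft_force: [0.2, -5.7, -1.9]
opening: 0.0568
```

```bash
python3 -m crank '{"xyz":[[0.001,0,0],[0,0,0]],"rotation":[[0,0,0],[0,0,0]],"claw":[0.6,0.6]}'
```

```text
t: 9.32
eef_pos: [0.5306, 0.1786, 0.1418]
tool_rot: [180.0, 0.1, 86.7]
ft_force: [-0.8, -6.6, -2.1]
opening: 0.0568
```

```bash
python3 -m crank '{"xyz":[[0.001,0,0],[0,0,0]],"rotation":[[0,0,0],[0,0,0]],"claw":[0.6,0.6]}'
```

```text
t: 9.57
eef_pos: [0.5307, 0.1795, 0.1418]
tool_rot: [180.0, 0.1, 86.7]
ft_force: [1.3, -6.3, -1.3]
opening: 0.0566
```

```bash
python3 -m crank '{"xyz":[[0.001,0,0],[0,0,0]],"rotation":[[0,0,0],[0,0,0]],"claw":[0.6,0.6]}'; python3 - <<'E'
from h import *
w=env.get_image("wrist");cv2.imwrite("pics/w4.png",cv2.convertScaleAbs(cv2.resize(w["frame"][150:350,220:420],None,fx=3,fy=3,interpolation=cv2.INTER_CUBIC),alpha=1.8,beta=20))
s=env.get_image("side");cv2.imwrite("pics/s4.png",cv2.convertScaleAbs(cv2.resize(s["frame"][190:300,220:330],None,fx=5,fy=5,interpolation=cv2.INTER_CUBIC),alpha=1.5,beta=20))
E
```

```text
t: 9.82
eef_pos: [0.5308, 0.1804, 0.1418]
tool_rot: [180.0, 0.1, 86.7]
ft_force: [-0.6, -6.5, -1.5]
opening: 0.0567
```

View pics/w4.png

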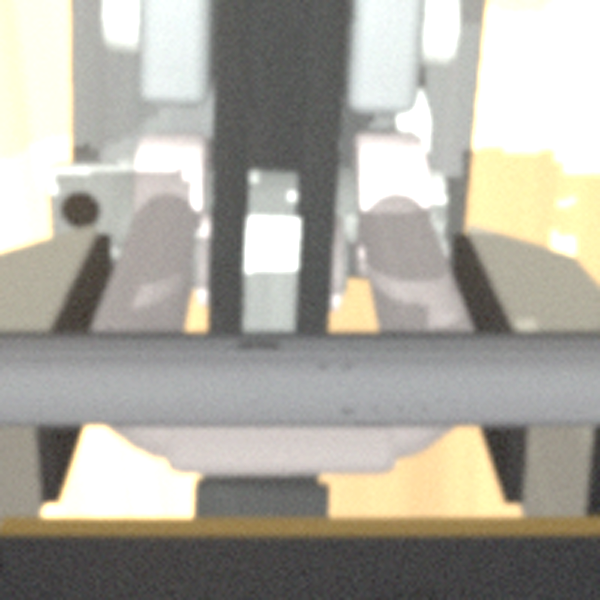

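View pics/s4.png

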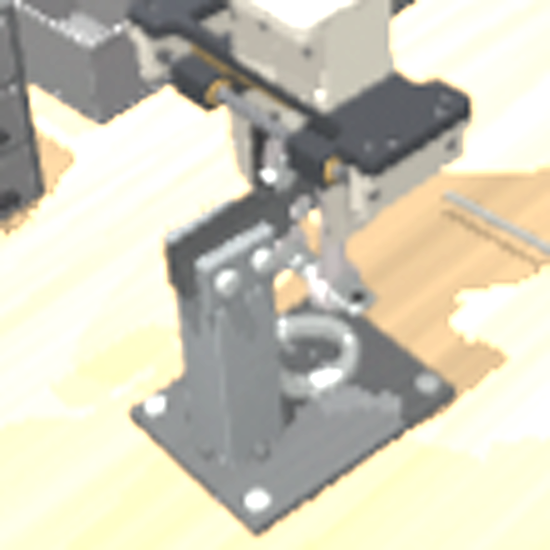

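```bash
python3 - <<'E'
from h import *
w=env.get_image("wrist"); cv2.imwrite("pics/w5.png",w["frame"])
o=np.array([.527,.1693]);y=np.radians(84.2);R=np.array([[np.cos(y),-np.sin(y)],[np.sin(y),np.cos(y)]])
C=lambda L:[(220+x/3-.37,150+y/3-.37) for x,y in L]
for n,px,z in [("bar -x top edge",[(200,471),(370,471)],.1865),("nose upper",[(205,478),(325,478)],.192),("nose lower",[(205,478),(325,478)],.1875)]:
    b=onz(w,C(px),z)[:,:2]; print(n,((b-o)@R).round(4).tolist())
c,_=ray(w,[(0,0)]); print(c, (c[:2]-o)@R); st()
g=cv2.cvtColor(w["frame"],cv2.COLOR_BGR2GRAY)
for x in (300,310,320): print(x,[(r,int(g[r,x])) for r in range(295,323)])
E
```

```text
bar -x top edge [[0.0052, 0.0079], [0.0062, -0.0138]]
nose upper [[0.008, 0.007], [0.0086, -0.0077]]
nose lower [[0.0049, 0.0072], [0.0056, -0.008]]
[0.53455127 0.25107098 0.30006274] [0.08211548 0.00075086]
t 9.97 p [0.5308 0.1803 0.1418] rot [1.7997e+02 8.0000e-02 8.6730e+01] F [ 0.32 -6.81 -1.66] M [-1.3  -0.1  -0.04] op 0.0567
300 [(295, 103), (296, 104), (297, 104), (298, 104), (299, 105), (300, 107), (301, 107), (302, 108), (303, 108), (304, 106), (305, 104), (306, 95), (307, 89), (308, 70), (309, 51), (310, 38), (311, 43), (312, 48), (313, 47), (314, 47), (315, 49), (316, 49), (317, 53), (318, 50), (319, 49), (320, 50), (321, 52), (322, 56)]
310 [(295, 104), (296, 104), (297, 103), (298, 104), (299, 105), (300, 105), (301, 107), (302, 106), (303, 108), (304, 104), (305, 101), (306, 96), (307, 87), (308, 70), (309, 50), (310, 39), (311, 37), (312, 44), (313, 44), (314, 51), (315, 47), (316, 50), (317, 47), (318, 48), (319, 48), (320, 49), (321, 51), (322, 57)]
320 [(295, 103), (296, 103), (297, 103), (298, 103), (299, 106), (300, 105), (301, 106), (302, 107), (303, 107), (304, 104), (305, 99), (306, 95), (307, 84), (308, 65), (309, 47), (310, 38), (311, 39), (312, 41), (313, 48), (314, 49), (315, 48), (316, 48), (317, 49), (318, 47), (319, 50), (320, 49), (321, 53), (322, 58)]
```

```bash
python3 -m crank '{"xyz":[[0.001,0,0],[0,0,0]],"rotation":[[0,0,0],[0,0,0]],"claw":[0.6,0.6]}'
```

```text
t: 10.22
eef_pos: [0.5309, 0.1813, 0.1419]
tool_rot: [180.0, 0.1, 86.7]
ft_force: [-0.0, -6.6, -0.2]
opening: 0.0569
```

```bash
python3 -m crank '{"xyz":[[0.001,0,0],[0,0,0]],"rotation":[[0,0,0],[0,0,0]],"claw":[0.6,0.6]}'
```

```text
t: 10.48
eef_pos: [0.531, 0.1822, 0.1419]
tool_rot: [180.0, 0.1, 86.7]
ft_force: [0.2, -7.6, -1.6]
opening: 0.0571
```

```bash
python3 -m crank '{"xyz":[[0.0005,0,0],[0,0,0]],"rotation":[[0,0,0],[0,0,0]],"claw":[0.6,0.6]}';python3 - <<'E'
from h import *
w=env.get_image("wrist")
cv2.imwrite("pics/w6.png",cv2.convertScaleAbs(cv2.resize(w["frame"][150:350,220:420],None,fx=3,fy=3,interpolation=cv2.INTER_CUBIC),alpha=2.2,beta=20))
E
```

```text
t: 10.72
eef_pos: [0.531, 0.1826, 0.1419]
tool_rot: [180.0, 0.1, 86.7]
ft_force: [-0.2, -7.2, 0.2]
opening: 0.0567
```

View pics/w6.png

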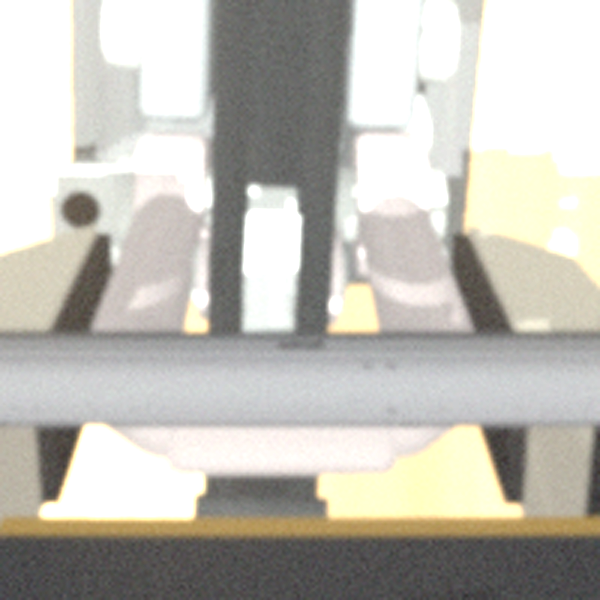

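```bash
python3 -m crank '{"xyz":[[0.0005,0,0],[0,0,0]],"rotation":[[0,0,0],[0,0,0]],"claw":[0.6,0.6]}'
```

```text
t: 11.02
eef_pos: [0.5311, 0.1831, 0.1419]
tool_rot: [180.0, 0.1, 86.7]
ft_force: [0.7, -6.8, 0.3]
opening: 0.0567
```

```bash
python3 -m crank '{"xyz":[[0,0,-0.001],[0,0,0]],"rotation":[[0,0,0],[0,0,0]],"claw":[0.6,0.6]}'
```

```text
t: 11.28
eef_pos: [0.5309, 0.1827, 0.1423]
tool_rot: [-180.0, 0.1, 86.7]
ft_force: [1.4, -6.7, -5.3]
opening: 0.0569
```

```bash
python3 -m crank '{"xyz":[[0,0,-0.0005],[0,0,0]],"rotation":[[0,0,0],[0,0,0]],"claw":[0.6,0.6]}'
```

```text
t: 11.52
eef_pos: [0.5306, 0.1826, 0.1425]
tool_rot: [-180.0, 0.1, 86.7]
ft_force: [1.1, -8.1, -8.1]
opening: 0.0564
```

```bash
python3 -m crank '{"xyz":[[0,0,-0.0005],[0,0,0]],"rotation":[[0,0,0],[0,0,0]],"claw":[0.6,0.6]}'
```

```text
t: 11.78
eef_pos: [0.5303, 0.1825, 0.1428]
tool_rot: [-179.9, 0.1, 86.7]
ft_force: [0.7, -7.1, -8.2]
opening: 0.0567
```

```bash
python3 -m crank '{"xyz":[[0.0006,0.0004,0],[0,0,0]],"rotation":[[0,0,0],[0,0,0]],"claw":[0.6,0.6]}'
```

```text
t: 12.02
eef_pos: [0.5304, 0.1832, 0.1428]
tool_rot: [-179.9, 0.2, 86.7]
ft_force: [-0.4, -7.5, -7.2]
opening: 0.0565
```

```bash
python3 -m crank '{"xyz":[[0,0,-0.0007],[0,0,0]],"rotation":[[0,0,0],[0,0,0]],"claw":[0.6,0.6]}'
```

```text
t: 12.28
eef_pos: [0.5303, 0.1831, 0.1434]
tool_rot: [-179.9, 0.2, 86.7]
ft_force: [-0.8, -6.9, -7.3]
opening: 0.0566
```

```bash
python3 -m crank '{"xyz":[[0,0,-0.0008],[0,0,0]],"rotation":[[0,0,0],[0,0,0]],"claw":[0.6,0.6]}'
```

```text
t: 12.52
eef_pos: [0.5302, 0.1831, 0.1442]
tool_rot: [-179.9, 0.2, 86.7]
ft_force: [-1.6, -7.5, -7.5]
opening: 0.0567
```

```bash
python3 -m crank '{"xyz":[[0,0,-0.0008],[0,0,0]],"rotation":[[0,0,0],[0,0,0]],"claw":[0.6,0.6]}'
```

```text
t: 12.78
eef_pos: [0.5302, 0.183, 0.145]
tool_rot: [-179.9, 0.2, 86.7]
ft_force: [-1.7, -6.9, -8.2]
opening: 0.0564
```

```bash
python3 -m crank '{"xyz":[[0,0,-0.001],[0,0,-0.001],[0,0,0]],"rotation":[[0,0,0],[0,0,0],[0,0,0]],"claw":[0.6,0.6,0.6]}'
```

```text
t: 13.15
eef_pos: [0.5302, 0.1831, 0.147]
tool_rot: [-179.9, 0.2, 86.7]
ft_force: [-1.8, -7.3, -7.5]
opening: 0.0566
```

```bash
python3 -m crank '{"xyz":[[0,0,-0.001],[0,0,-0.001],[0,0,0]],"rotation":[[0,0,0],[0,0,0],[0,0,0]],"claw":[0.6,0.6,0.6]}'
```

```text
t: 13.52
eef_pos: [0.5302, 0.183, 0.149]
tool_rot: [-179.9, 0.2, 86.7]
ft_force: [-1.0, -7.6, -5.7]
opening: 0.0568
```

```bash
python3 -m crank '{"xyz":[[0,0,-0.001],[0,0,-0.001],[0,0,0]],"rotation":[[0,0,0],[0,0,0],[0,0,0]],"claw":[0.6,0.6,0.6]}'
```

```text
t: 13.9
eef_pos: [0.5304, 0.1832, 0.1512]
tool_rot: [-179.9, 0.2, 86.7]
ft_force: [-1.6, -7.4, -5.7]
opening: 0.0564
```

```bash
python3 -m crank '{"xyz":[[0,0,-0.001],[0,0,-0.001],[0,0,0]],"rotation":[[0,0,0],[0,0,0],[0,0,0]],"claw":[0.6,0.6,0.6]}'
```

```text
t: 14.28
eef_pos: [0.5308, 0.1839, 0.1539]
tool_rot: [-180.0, 0.1, 86.7]
ft_force: [-1.2, -6.0, -0.1]
opening: 0.057
```

```bash
python3 -m crank '{"xyz":[[0,0,-0.001],[0,0,-0.001],[0,0,0]],"rotation":[[0,0,0],[0,0,0],[0,0,0]],"claw":[0.6,0.6,0.6]}'
```

```text
t: 14.65
eef_pos: [0.531, 0.1858, 0.1562]
tool_rot: [180.0, -0.1, 86.8]
ft_force: [0.0, 0.6, -5.0]
opening: 0.0571
```

```bash
python3 -m crank '{"xyz":[[0,0,-0.001],[0,0,-0.001],[0,0,0]],"rotation":[[0,0,0],[0,0,0],[0,0,0]],"claw":[0.6,0.6,0.6]}'
```

```text
t: 15.02
eef_pos: [0.531, 0.1851, 0.1581]
tool_rot: [180.0, -0.0, 86.8]
ft_force: [0.3, -1.0, -4.5]
opening: 0.0569
```

```bash
python3 -m crank '{"xyz":[[0,0,-0.002],[0,0,-0.002],[0,0,-0.002],[0,0,0]],"rotation":[[0,0,0],[0,0,0],[0,0,0],[0,0,0]],"claw":[0.6,0.6,0.6,0.6]}'
```

```text
t: 15.52
eef_pos: [0.5311, 0.1851, 0.1643]
tool_rot: [180.0, -0.0, 86.8]
ft_force: [1.1, 1.0, -5.4]
opening: 0.0568
```

```bash
python3 -m crank '{"xyz":[[0,0,-0.002],[0,0,-0.002],[0,0,-0.002],[0,0,-0.002],[0,0,0]],"rotation":[[0,0,0],[0,0,0],[0,0,0],[0,0,0],[0,0,0]],"claw":[0.6,0.6,0.6,0.6,0.6]}'
```

```text
t: 16.15
eef_pos: [0.5311, 0.1851, 0.1722]
tool_rot: [180.0, -0.0, 86.8]
ft_force: [0.1, 0.2, -5.3]
opening: 0.0568
```

```bash
python3 -m crank '{"xyz":[[-0.006,-0.0003,0],[-0.006,-0.0003,0],[-0.006,-0.0003,0],[-0.006,-0.0003,0],[-0.006,-0.0003,0],[0,0,0]],"rotation":[[0,0,0],[0,0,0],[0,0,0],[0,0,0],[0,0,0],[0,0,0]],"claw":[0.6,0.6,0.6,0.6,0.6,0.6]}'
```

```text
t: 16.9
eef_pos: [0.5278, 0.1544, 0.172]
tool_rot: [180.0, 0.0, 86.7]
ft_force: [0.8, -0.1, -4.5]
opening: 0.0571
```

```bash
python3 -m crank '{"xyz":[[-0.01,-0.0005,0],[-0.01,-0.0005,0],[-0.01,-0.0005,0],[-0.01,-0.0005,0],[-0.01,-0.0005,0],[0,0,0]],"rotation":[[0,0,0],[0,0,0],[0,0,0],[0,0,0],[0,0,0],[0,0,0]],"claw":[0.6,0.6,0.6,0.6,0.6,0.6]}'
```

```text
t: 17.65
eef_pos: [0.5225, 0.1041, 0.1719]
tool_rot: [-180.0, 0.0, 86.7]
ft_force: [0.3, -0.1, -5.7]
opening: 0.0566
```

```bash
python3 -m crank '{"xyz":[[-0.02,-0.001,0],[-0.02,-0.001,0],[-0.02,-0.001,0],[0,0,0],[0,0,0]],"rotation":[[0,0,0],[0,0,0],[0,0,0],[0,0,0],[0,0,0]],"claw":[0.6,0.6,0.6,0.6,0.6]}'
python3 - <<'E'
from h import *
st()
for n in ("side","wrist"):
    w=env.get_image(n); cv2.imwrite(f"pics/{n}7.png",w["frame"])
E
```

```text
t: 18.27
eef_pos: [0.5163, 0.0465, 0.1722]
tool_rot: [180.0, -0.0, 86.8]
ft_force: [0.1, 0.8, -4.9]
opening: 0.0567
t 18.27 p [0.5163 0.0465 0.1722] rot [ 1.7997e+02 -4.0000e-02  8.6820e+01] F [ 0.12  0.82 -4.89] M [ 0.01 -0.08 -0.03] op 0.0567
```

View pics/side7.png

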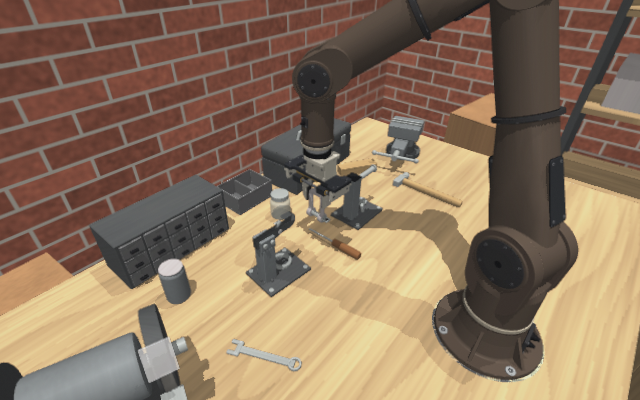

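View pics/wrist7.png

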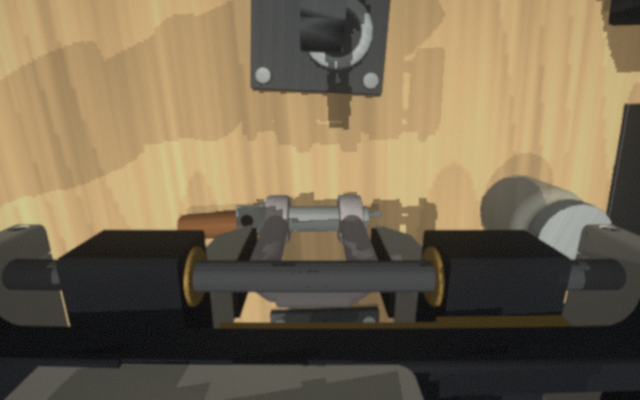

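```bash
python3 -m crank '{"xyz":[[0,0,-0.025],[0,0,-0.04],[-0.02,0.0012,-0.038],[-0.04,0.0025,0],[-0.045,0.0028,0],[-0.045,0.0028,0],[-0.045,0.0028,0],[-0.045,0.0028,0],[-0.045,0.0028,0],[-0.045,0.0028,0],[-0.035,0.002,0],[-0.02,0.001,0],[0,0,0],[0,0,0]],"rotation":[[0,0,0],[0,0,0],[0,0,0],[0,0,0],[0,0,0],[0,0,0],[0,0,0],[0,0,0],[0,0,0],[0,0,0],[0,0,0],[0,0,0],[0,0,-0.044],[0,0,0]],"claw":[0.6,0.6,0.6,0.6,0.6,0.6,0.6,0.6,0.6,0.6,0.6,0.6,0.6,0.6]}'
python3 - <<'E'
from h import *
st()
import pickle
w=env.get_image("wrist"); cv2.imwrite(f"pics/w8.png",w["frame"]);pickle.dump(w,open("w8.pkl","wb"))
E
```

```text
t: 20.12
eef_pos: [0.5186, -0.3388, 0.2749]
tool_rot: [180.0, -0.1, 89.4]
ft_force: [-0.1, 0.8, -5.8]
opening: 0.0566
t 20.12 p [ 0.5186 -0.3388  0.2749] rot [ 1.7999e+02 -6.0000e-02  8.9390e+01] F [-0.09  0.78 -5.85] M [ 0.07 -0.08 -0.02] op 0.0566
```

View pics/w8.png

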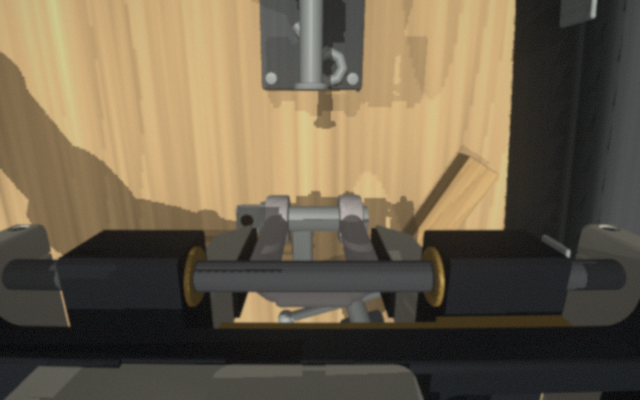

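```bash
python3 - <<'E'
from h import *
import pickle
w=pickle.load(open("w8.pkl","rb")); f=w["frame"]
cv2.imwrite("pics/w8c.png",cv2.convertScaleAbs(cv2.resize(f[0:130,240:390],None,fx=5,fy=5,interpolation=cv2.INTER_CUBIC),alpha=1.6,beta=10))
cv2.imwrite("pics/w8d.png",cv2.convertScaleAbs(cv2.resize(f[185:325,230:395],None,fx=4,fy=4,interpolation=cv2.INTER_CUBIC),alpha=1.6,beta=10))
E
```

```text
(no output)
```

View pics/w8c.png

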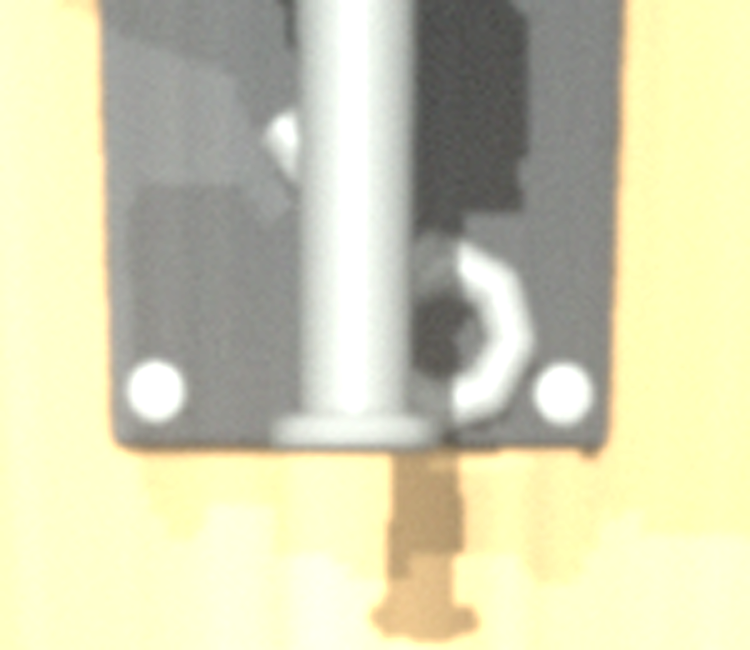

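View pics/w8d.png

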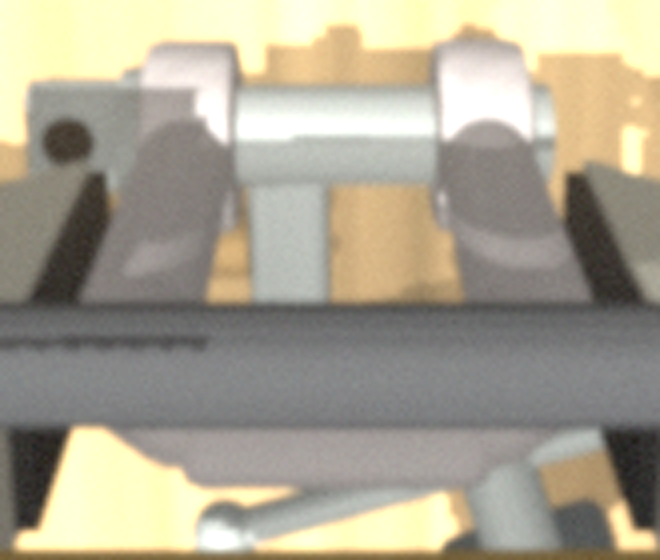

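```bash
cat > m.py <<'E'
from h import *
def tl(w,px,z):
    # camera-consistent tool frame: cam at tool (.0705,0,-.158) axis tilt -> use measured tool pose
    p,R,_=tool(); return (onz(w,px,z)-p)@R
E
python3 - <<'E'
from m import *
import pickle
w=pickle.load(open("w8.pkl","rb"))
C=lambda L:[(240+x/5-.4,0+y/5-.4) for x,y in L]
D=lambda L:[(230+x/4-.37,185+y/4-.37) for x,y in L]
st()
for n,px,z in [("flange",C([(272,430),(440,430)]),.150),("peg near",C([(303,400),(408,400)]),.150),("peg far",C([(299,10),(413,10)]),.150),("plate near",C([(115,445),(607,445)]),.01),("eyes inner",D([(237,120),(437,120)]),.2349),("eyes outer",D([(140,100),(532,100)]),.2349),("limbs in",D([(208,300),(462,300)]),.265)]:
    a=onz(w,px,z); b=tl(w,px,z); print(n,a.round(4)[:,:2].tolist(),"tool",b.round(4)[:,:2].tolist(),"mid",a.mean(0).round(4),b.mean(0).round(4))
E
```

```text
t 20.18 p [ 0.5186 -0.3387  0.275 ] rot [ 1.7999e+02 -5.0000e-02  8.9370e+01] F [ 1.09  0.29 -5.41] M [-0.01 -0.08 -0.03] op 0.0565
flange [[0.5032, -0.2565], [0.5301, -0.2568]] tool [[0.0819, -0.0163], [0.0819, 0.0106]] mid [ 0.5166 -0.2566  0.15  ] [ 0.0819 -0.0028  0.1251]
peg near [[0.5083, -0.252], [0.525, -0.2522]] tool [[0.0865, -0.0113], [0.0865, 0.0054]] mid [ 0.5166 -0.2521  0.15  ] [ 0.0865 -0.0029  0.1251]
peg far [[0.5088, -0.1954], [0.526, -0.1956]] tool [[0.1431, -0.0114], [0.1431, 0.0059]] mid [ 0.5174 -0.1955  0.15  ] [ 0.1431 -0.0028  0.1252]
plate near [[0.4577, -0.2536], [0.5755, -0.2549]] tool [[0.0842, -0.0619], [0.0842, 0.0559]] mid [ 0.5166 -0.2543  0.01  ] [ 0.0842 -0.003   0.2651]
eyes inner [[0.5029, -0.3362], [0.5337, -0.3365]] tool [[0.0023, -0.0157], [0.0024, 0.0152]] mid [ 0.5183 -0.3363  0.2349] [ 0.0023 -0.0003  0.0401]
eyes outer [[0.4881, -0.3328], [0.5483, -0.3334]] tool [[0.0056, -0.0306], [0.0056, 0.0297]] mid [ 0.5182 -0.3331  0.2349] [ 0.0056 -0.0004  0.0402]
limbs in [[0.5006, -0.3516], [0.5352, -0.352]] tool [[-0.0132, -0.0178], [-0.0131, 0.0168]] mid [ 0.5179 -0.3518  0.265 ] [-0.0131 -0.0005  0.01  ]
```

```bash
python3 -m crank '{"xyz":[[0,-0.0025,0.02],[0,0,0.03],[0,0,0.03],[0,0,0.03],[0,0,0.014],[0,0,0],[0,0,0]],"rotation":[[0,0,0],[0,0,0],[0,0,0],[0,0,0],[0,0,0],[0,0,0],[0,0,0]],"claw":[0.6,0.6,0.6,0.6,0.6,0.6,0.6]}'
python3 - <<'E'
from h import *
st()
import pickle
w=env.get_image("wrist"); cv2.imwrite(f"pics/w9.png",w["frame"]);pickle.dump(w,open("w9.pkl","wb"))
cv2.imwrite("pics/w9c.png",cv2.convertScaleAbs(cv2.resize(w["frame"][0:200,220:400],None,fx=3,fy=3,interpolation=cv2.INTER_CUBIC),alpha=1.6,beta=10))
E
```

```text
t: 21.05
eef_pos: [0.5165, -0.3401, 0.1524]
tool_rot: [179.9, 0.0, 89.3]
ft_force: [-0.2, 0.3, -5.0]
opening: 0.0566
t 21.05 p [ 0.5165 -0.3401  0.1524] rot [1.7989e+02 5.0000e-02 8.9310e+01] F [-0.22  0.33 -4.97] M [-0.02 -0.1   0.01] op 0.0566
```

View pics/w9c.png

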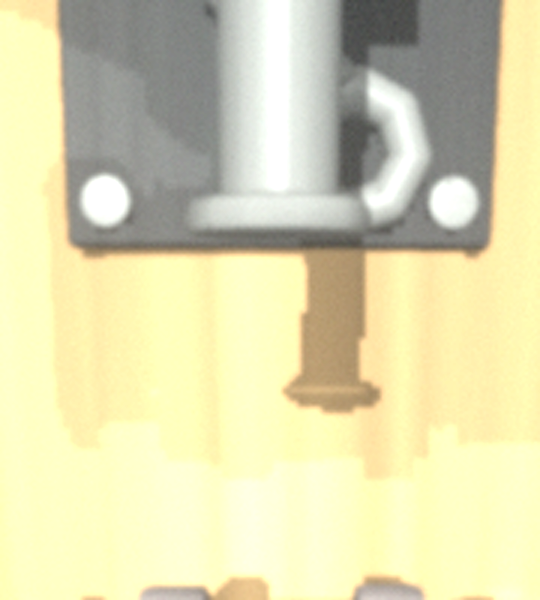

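```bash
python3 - <<'E'
from m import *
import pickle
w=pickle.load(open("w9.pkl","rb"))
C=lambda L:[(220+x/3-.33,0+y/3-.33) for x,y in L]
g=cv2.cvtColor(w["frame"],cv2.COLOR_BGR2GRAY); st()
for n,px,z in [("flange",C([(187,213),(370,213)]),.150),("peg",C([(221,150),(342,150)]),.150),("peg far",C([(218,10),(344,10)]),.150),("eyes",C([(142,592),(425,592)]),.112),("eyes in",C([(210,592),(357,592)]),.112)]:
    b=tl(w,px,z); print(n,b.round(4)[:,:2].tolist(),"mid",b.mean(0).round(4))
cv2.imwrite("pics/w9d.png",cv2.convertScaleAbs(cv2.resize(w["frame"][185:325,230:395],None,fx=4,fy=4,interpolation=cv2.INTER_CUBIC),alpha=1.6,beta=10))
E
```

```text
t 21.1 p [ 0.5165 -0.3402  0.1525] rot [1.7988e+02 6.0000e-02 8.9310e+01] F [-0.44 -0.61 -3.44] M [-0.03 -0.11  0.01] op 0.0568
flange [[0.0836, -0.0146], [0.0836, 0.0128]] mid [ 0.0836 -0.0009  0.0024]
peg [[0.0924, -0.0094], [0.0924, 0.0085]] mid [ 0.0924 -0.0004  0.0024]
peg far [[0.1113, -0.0095], [0.1113, 0.0085]] mid [ 0.1113 -0.0005  0.0024]
eyes [[0.0137, -0.0289], [0.0137, 0.0286]] mid [ 0.0137 -0.0001  0.0405]
eyes in [[0.0137, -0.015], [0.0137, 0.0148]] mid [ 0.0137 -0.0001  0.0405]
```

View pics/w9d.png

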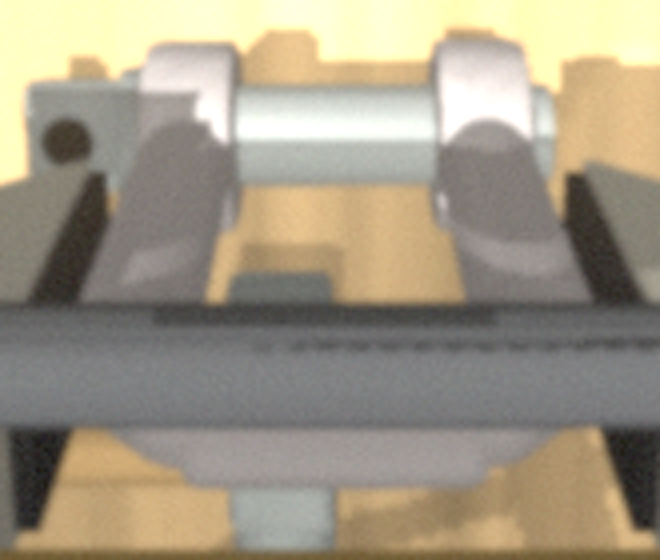

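```bash
python3 -m crank '{"xyz":[[0.015,-0.0003,0],[0.015,0,0],[0.015,0,0],[0.01,0,0],[0.003,0,0],[0,0,0],[0,0,0]],"rotation":[[0,0,0],[0,0,0],[0,0,0],[0,0,0],[0,0,0],[0,0,0],[0,0,0]],"claw":[0.6,0.6,0.6,0.6,0.6,0.6,0.6]}'
python3 - <<'E'
from h import *
st()
import pickle
w=env.get_image("wrist"); pickle.dump(w,open("w10.pkl","wb"))
cv2.imwrite("pics/w10.png",cv2.convertScaleAbs(cv2.resize(w["frame"][100:320,215:405],None,fx=3.5,fy=3.5,interpolation=cv2.INTER_CUBIC),alpha=1.6,beta=10)[:600])
E
```

```text
t: 21.98
eef_pos: [0.5158, -0.2828, 0.151]
tool_rot: [-180.0, 0.0, 89.3]
ft_force: [0.9, -0.3, -5.2]
opening: 0.0567
t 21.98 p [ 0.5158 -0.2828  0.151 ] rot [-1.7999e+02  2.0000e-02  8.9250e+01] F [ 0.86 -0.26 -5.18] M [-0.08 -0.11 -0.  ] op 0.0567
```

View pics/w10.png

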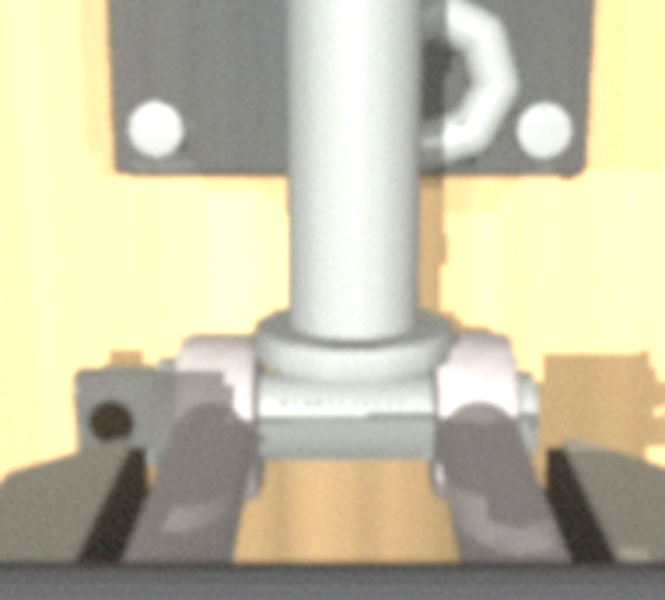

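```bash
python3 -m crank '{"xyz":[[0,0,0],[0,0,0]],"rotation":[[0,0,0],[0,0,0]],"claw":[0.6,0.6]}'
cat > meas.py <<'E'
from m import *
import sys
w=env.get_image("wrist");p,R,_=tool()
g=cv2.GaussianBlur(cv2.cvtColor(w["frame"],cv2.COLOR_BGR2GRAY),(3,3),0).astype(float)
# peg edges by gradient on rows 110..185: bright peg between cols 290-345
out=[]
for r in range(110,180,6):
    gr=np.gradient(g[r-1:r+2].mean(0)); 
    out.append((r,))
st()
cv2.imwrite(sys.argv[1],cv2.resize(w["frame"][100:320,215:405],None,fx=3.5,fy=3.5,interpolation=cv2.INTER_CUBIC)[:600])
import pickle; pickle.dump(w,open("wl.pkl","wb"))
E
python3 meas.py pics/w11.png; python3 - <<'E'
from m import *
import pickle
w=pickle.load(open("wl.pkl","rb"))
g=cv2.cvtColor(w["frame"],cv2.COLOR_BGR2GRAY)
for r in (150,170,190,198): print(r,g[r,282:346].tolist())
print(g[222,262:370].tolist())
E
```

```text
t: 22.28
eef_pos: [0.5159, -0.2823, 0.151]
tool_rot: [-180.0, 0.0, 89.3]
ft_force: [0.0, 0.1, -5.7]
opening: 0.0571
t 22.32 p [ 0.5159 -0.2822  0.151 ] rot [180.    0.   89.3] F [-0.1  -0.39 -5.27] M [-0.01 -0.08 -0.07] op 0.0568
150 [87, 89, 86, 87, 87, 86, 84, 86, 84, 84, 87, 84, 83, 86, 89, 95, 105, 114, 119, 123, 126, 131, 136, 140, 143, 145, 148, 148, 150, 152, 152, 153, 154, 155, 154, 154, 152, 151, 148, 147, 146, 144, 141, 137, 133, 129, 126, 123, 118, 109, 105, 93, 82, 76, 71, 70, 65, 67, 67, 78, 94, 103, 103, 104]
170 [186, 186, 186, 185, 186, 183, 183, 179, 179, 178, 178, 179, 177, 175, 152, 122, 109, 112, 118, 122, 126, 131, 135, 139, 143, 144, 145, 149, 149, 151, 150, 152, 153, 154, 152, 153, 151, 151, 148, 146, 144, 143, 140, 135, 132, 128, 124, 122, 115, 111, 102, 96, 99, 107, 114, 114, 111, 111, 112, 127, 153, 164, 167, 166]
190 [186, 185, 185, 186, 186, 184, 178, 172, 157, 141, 126, 111, 100, 96, 93, 97, 101, 109, 116, 123, 127, 132, 136, 140, 144, 147, 146, 149, 151, 151, 151, 153, 151, 152, 152, 153, 150, 150, 147, 146, 146, 143, 140, 137, 133, 128, 126, 120, 114, 107, 97, 88, 82, 86, 90, 92, 95, 96, 102, 104, 106, 109, 118, 137]
198 [110, 107, 110, 107, 100, 97, 101, 103, 108, 110, 110, 113, 110, 106, 103, 100, 98, 96, 94, 96, 93, 92, 93, 93, 94, 95, 96, 98, 96, 105, 103, 104, 105, 104, 104, 104, 105, 102, 101, 99, 97, 98, 97, 96, 94, 91, 93, 93, 93, 91, 94, 96, 98, 99, 102, 105, 107, 106, 102, 101, 95, 93, 99, 104]
[89, 88, 82, 76, 76, 76, 74, 76, 77, 75, 75, 74, 76, 76, 75, 77, 81, 78, 78, 75, 76, 73, 76, 77, 76, 75, 77, 91, 101, 107, 101, 101, 104, 104, 104, 104, 103, 102, 105, 105, 107, 104, 103, 105, 101, 105, 104, 102, 105, 105, 105, 108, 108, 105, 101, 104, 110, 107, 105, 107, 106, 109, 106, 104, 103, 106, 107, 109, 108, 106, 107, 107, 108, 109, 108, 106, 100, 83, 78, 75, 75, 75, 76, 77, 77, 79, 81, 80, 81, 79, 80, 79, 79, 82, 79, 78, 78, 75, 74, 74, 82, 92, 104, 104, 97, 94, 97, 104]
```

View pics/w11.png

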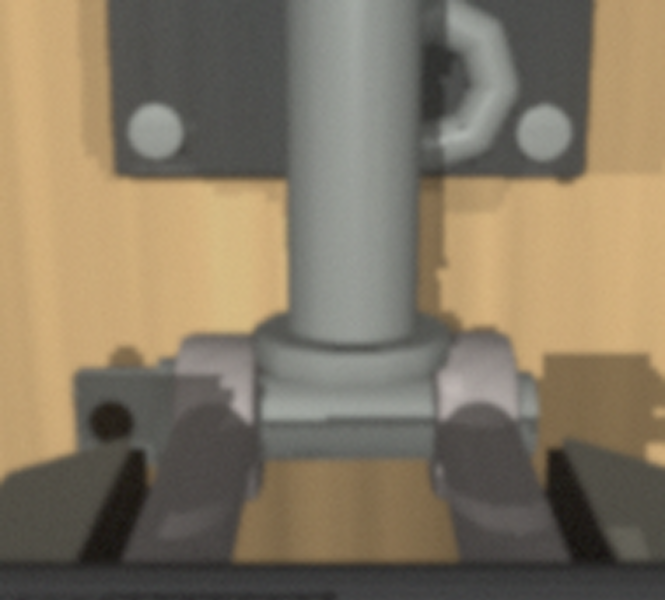

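```bash
python3 -m crank '{"xyz":[[0.004,0.0008,0],[0.004,0,0],[0.003,0,0],[0,0,0],[0,0,0]],"rotation":[[0,0,0],[0,0,0],[0,0,0],[0,0,0],[0,0,0]],"claw":[0.6,0.6,0.6,0.6,0.6]}'; python3 meas.py pics/w12.png
```

```text
t: 22.95
eef_pos: [0.5168, -0.2712, 0.151]
tool_rot: [-180.0, 0.0, 89.3]
ft_force: [-0.3, -0.8, -5.2]
opening: 0.0567
t 23.0 p [ 0.5168 -0.2713  0.151 ] rot [1.80e+02 1.00e-02 8.93e+01] F [ 0.37 -0.19 -6.05] M [ 0.03 -0.14 -0.04] op 0.0568
```

View pics/w12.png

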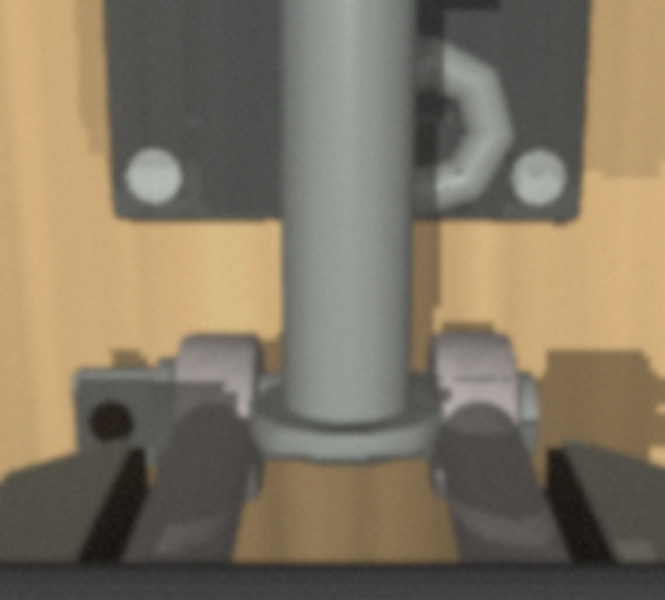

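```bash
python3 -m crank '{"xyz":[[0.002,0,0],[0.002,0,0],[0.002,0,0],[0,0,0]],"rotation":[[0,0,0],[0,0,0],[0,0,0],[0,0,0]],"claw":[0.6,0.6,0.6,0.6]}'; python3 meas.py pics/w13.png
```

```text
t: 23.5
eef_pos: [0.517, -0.2648, 0.1511]
tool_rot: [180.0, -0.0, 89.3]
ft_force: [0.3, 0.3, -5.3]
opening: 0.0569
t 23.55 p [ 0.5169 -0.265   0.1511] rot [1.800e+02 1.000e-02 8.932e+01] F [ 0.04 -0.37 -4.98] M [-0.03 -0.12  0.05] op 0.057
```

View pics/w13.png

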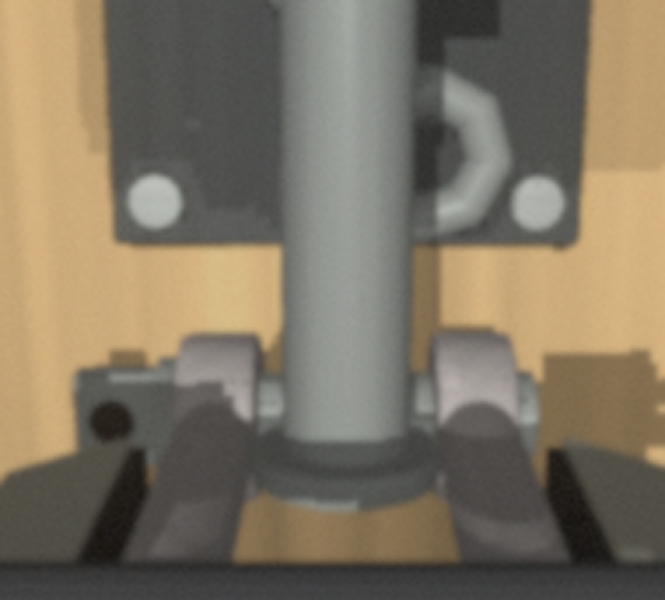

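Still centred and unloaded; continue through the flange in small steps.

```bash
python3 -m crank '{"xyz":[[0.0015,0,0],[0.0015,0,0],[0,0,0]],"rotation":[[0,0,0],[0,0,0],[0,0,0]],"claw":[0.6,0.6,0.6]}'
```

```text
t: 23.92
eef_pos: [0.517, -0.2619, 0.1511]
tool_rot: [180.0, -0.0, 89.3]
ft_force: [0.3, -0.2, -4.7]
opening: 0.0567
```

```bash
python3 -m crank '{"xyz":[[0.0015,0,0],[0.0015,0,0],[0,0,0]],"rotation":[[0,0,0],[0,0,0],[0,0,0]],"claw":[0.6,0.6,0.6]}'
```

```text
t: 24.3
eef_pos: [0.517, -0.2589, 0.1511]
tool_rot: [180.0, -0.0, 89.3]
ft_force: [-0.7, -0.3, -4.2]
opening: 0.057
```

```bash
python3 -m crank '{"xyz":[[0.0015,0,0],[0.0015,0,0],[0,0,0]],"rotation":[[0,0,0],[0,0,0],[0,0,0]],"claw":[0.6,0.6,0.6]}'
```

```text
t: 24.68
eef_pos: [0.517, -0.2559, 0.151]
tool_rot: [-180.0, -0.0, 89.3]
ft_force: [-0.6, -0.1, -4.9]
opening: 0.0566
```

```bash
python3 -m crank '{"xyz":[[0.0015,0,0],[0.0015,0,0],[0,0,0]],"rotation":[[0,0,0],[0,0,0],[0,0,0]],"claw":[0.6,0.6,0.6]}'
```

```text
t: 25.05
eef_pos: [0.5171, -0.2529, 0.1511]
tool_rot: [180.0, -0.0, 89.3]
ft_force: [-0.3, -0.0, -5.0]
opening: 0.0568
```

```bash
python3 -m crank '{"xyz":[[0.0015,0,0],[0.0015,0,0],[0,0,0]],"rotation":[[0,0,0],[0,0,0],[0,0,0]],"claw":[0.6,0.6,0.6]}'; python3 meas.py pics/w14.png
```

```text
t: 25.42
eef_pos: [0.5171, -0.2499, 0.1511]
tool_rot: [180.0, -0.0, 89.3]
ft_force: [-0.3, 1.1, -5.4]
opening: 0.057
t 25.48 p [ 0.5171 -0.25    0.151 ] rot [180.     0.    89.32] F [-0.02  0.64 -5.09] M [ 0.05 -0.09 -0.04] op 0.0566
```

View pics/w14.png

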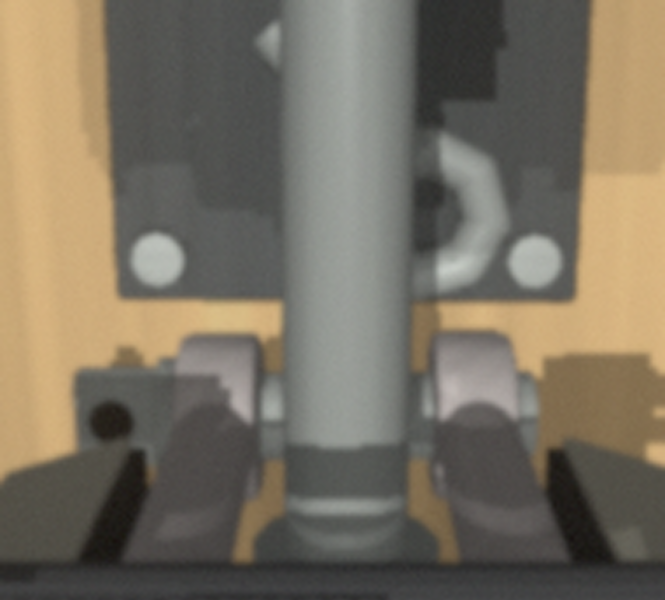

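```bash
python3 -m crank '{"xyz":[[0.002,0,0],[0.002,0,0],[0.002,0,0],[0.002,0,0],[0.003,0,0],[0,0,0]],"rotation":[[0,0,0],[0,0,0],[0,0,0],[0,0,0],[0,0,0],[0,0,0]],"claw":[0.6,0.6,0.6,0.6,0.6,0.6]}'
```

```text
t: 26.22
eef_pos: [0.5173, -0.2387, 0.1511]
tool_rot: [180.0, -0.0, 89.3]
ft_force: [-0.3, -0.7, -5.0]
opening: 0.0567
```

```bash
python3 -m crank '{"xyz":[[0.005,0,0],[0.005,0,0],[0.005,0,0],[0.005,0,0],[0.003,0,0],[0,0,0],[0,0,0]],"rotation":[[0,0,0],[0,0,0],[0,0,0],[0,0,0],[0,0,0],[0,0,0],[0,0,0]],"claw":[0.6,0.6,0.6,0.6,0.6,0.6,0.6]}'; python3 meas.py pics/w15.png
```

```text
t: 27.1
eef_pos: [0.5175, -0.2164, 0.151]
tool_rot: [-180.0, 0.0, 89.3]
ft_force: [-0.7, 0.7, -5.6]
opening: 0.0569
t 27.15 p [ 0.5175 -0.2164  0.151 ] rot [-1.800e+02  1.000e-02  8.929e+01] F [ 0.38  0.05 -5.33] M [-0.07 -0.07 -0.04] op 0.0567
```

View pics/w15.png

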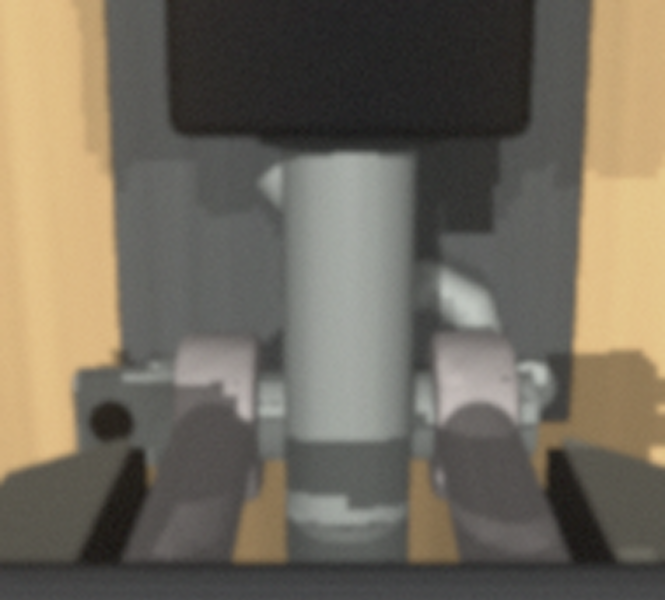

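```bash
python3 -m crank '{"xyz":[[0,0,0.004],[0,0,0.005],[0,0,0.005],[0,0,0.003],[0,0,0.001],[0,0,0],[0,0,0]],"rotation":[[0,0,0],[0,0,0],[0,0,0],[0,0,0],[0,0,0],[0,0,0],[0,0,0]],"claw":[0.6,0.6,0.6,0.6,0.6,0.6,0.6]}'
```

```text
t: 28.02
eef_pos: [0.5177, -0.2161, 0.1332]
tool_rot: [180.0, 0.0, 89.3]
ft_force: [-0.2, 1.0, -5.2]
opening: 0.0565
```

```bash
python3 -m crank '{"xyz":[[0,0,0.001],[0,0,0]],"rotation":[[0,0,0],[0,0,0]],"claw":[0.6,0.6]}'
```

```text
t: 28.28
eef_pos: [0.5175, -0.2161, 0.132]
tool_rot: [-180.0, 0.0, 89.3]
ft_force: [0.7, -0.8, -4.8]
opening: 0.0568
```

```bash
python3 -m crank '{"xyz":[[0,0,0.001],[0,0,0]],"rotation":[[0,0,0],[0,0,0]],"claw":[0.6,0.6]}'
```

```text
t: 28.52
eef_pos: [0.5174, -0.2161, 0.1309]
tool_rot: [-180.0, -0.0, 89.3]
ft_force: [-0.3, -0.0, -4.7]
opening: 0.0571
```

```bash
python3 -m crank '{"xyz":[[0,0,0.001],[0,0,0]],"rotation":[[0,0,0],[0,0,0]],"claw":[0.6,0.6]}'
```

```text
t: 28.78
eef_pos: [0.5175, -0.2161, 0.1299]
tool_rot: [-180.0, -0.0, 89.3]
ft_force: [-1.1, 0.9, -4.1]
opening: 0.0566
```

```bash
python3 -m crank '{"xyz":[[0,0,0.0007],[0,0,0]],"rotation":[[0,0,0],[0,0,0]],"claw":[0.6,0.6]}'
```

```text
t: 29.02
eef_pos: [0.5175, -0.2161, 0.1293]
tool_rot: [-180.0, 0.0, 89.3]
ft_force: [-0.7, -0.0, -5.1]
opening: 0.0567
```

```bash
python3 -m crank '{"xyz":[[0,0,0.0007],[0,0,0]],"rotation":[[0,0,0],[0,0,0]],"claw":[0.6,0.6]}'
```

```text
t: 29.28
eef_pos: [0.5176, -0.2161, 0.1287]
tool_rot: [180.0, 0.0, 89.3]
ft_force: [-1.0, -1.0, -4.6]
opening: 0.0567
```

```bash
python3 -m crank '{"xyz":[[0,0,0.0005],[0,0,0]],"rotation":[[0,0,0],[0,0,0]],"claw":[0.6,0.6]}'
```

```text
t: 29.52
eef_pos: [0.5176, -0.2161, 0.1285]
tool_rot: [180.0, 0.0, 89.3]
ft_force: [-2.9, 0.1, 2.4]
opening: 0.0566
```

```bash
python3 -m crank '{"xyz":[[0,0,0],[0,0,0],[0,0,0],[0,0,0],[0,0,0]],"rotation":[[0,0,0],[0,0,0],[0,0,0],[0,0,0],[0,0,0]],"claw":[0.35,0.3,0.2,0.1,0.1]}' 10; python3 meas.py pics/w16.png
```

```text
t: 30.15
eef_pos: [0.5175, -0.2161, 0.1281]
tool_rot: [180.0, 0.0, 89.3]
ft_force: [-0.2, -0.3, 0.5]
opening: 0.0825
t 30.2 p [ 0.5175 -0.2161  0.1281] rot [-180.      0.     89.31] F [ 0.33 -0.01  0.22] M [-0.01 -0.07 -0.02] op 0.0822
```

View pics/w16.png

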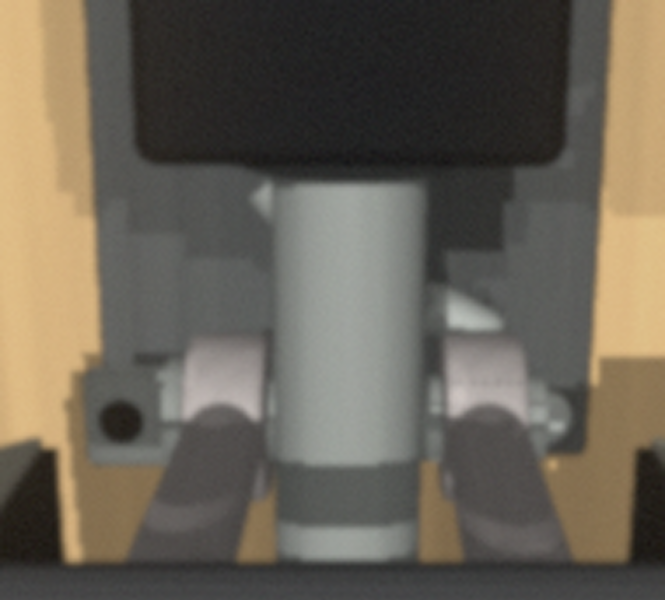

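```bash
python3 -m crank '{"xyz":[[0,0,0],[0,0,-0.005],[0,0,-0.015],[0,0,-0.03],[0,0,-0.04],[0,0,-0.05],[0,0,0],[0,0,0]],"rotation":[[0,0,0],[0,0,0],[0,0,0],[0,0,0],[0,0,0],[0,0,0],[0,0,0],[0,0,0]],"claw":[0,0,0,0,0,0,0,0]}'; python3 - <<'E'
from h import *
st()
w=env.get_image("wrist");cv2.imwrite("pics/w17.png",w["frame"])
s=env.get_image("side");cv2.imwrite("pics/s17.png",cv2.convertScaleAbs(cv2.resize(s["frame"][120:290,240:400],None,fx=3.5,fy=3.5,interpolation=cv2.INTER_CUBIC),alpha=1.4,beta=10))
E
```

```text
t: 31.2
eef_pos: [0.5173, -0.2161, 0.2685]
tool_rot: [180.0, 0.0, 89.3]
ft_force: [0.4, -0.7, 0.1]
opening: 0.0913
t 31.2 p [ 0.5173 -0.2161  0.2685] rot [1.7998e+02 3.0000e-02 8.9300e+01] F [ 0.44 -0.73  0.11] M [-0.01 -0.07  0.03] op 0.0913
```

View pics/w17.png

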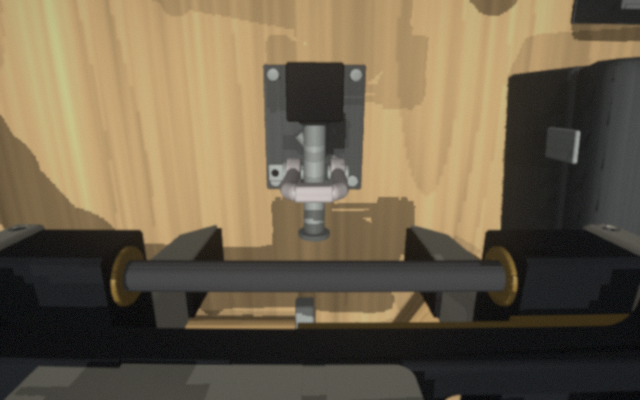

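View pics/s17.png

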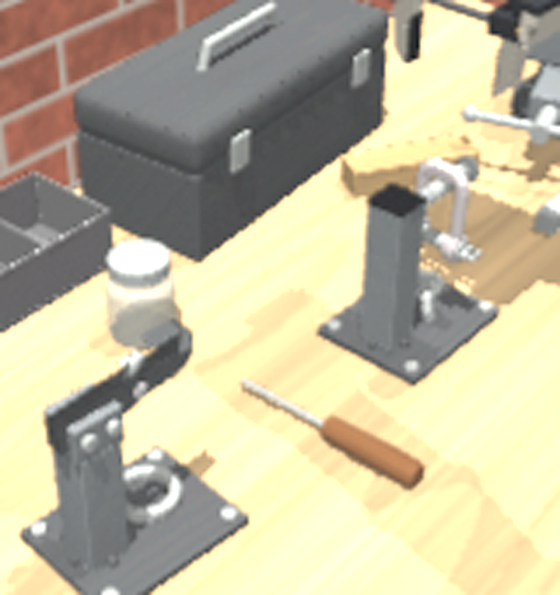

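```bash
python3 -m crank '{"xyz":[[0,0,0],[0,0,0],[0,0,0],[0,0,0],[0,0,0],[0,0,0],[0,0,0],[0,0,0]],"rotation":[[0,0,0],[0,0,0],[0,0,0],[0,0,0],[0,0,0],[0,0,0],[0,0,0],[0,0,0]],"claw":[0,0,0,0,0,0,0,0]}'; python3 - <<'E'
from h import *
a=cv2.imread("pics/w17.png"); w=env.get_image("wrist"); b=w["frame"]
d=cv2.absdiff(a,b)[150:240,260:370]; print("diff",d.mean(),d.max())
P=onz(w,[(282,190),(347,190),(315,120),(315,238)],.166); print(P.round(4).tolist())
y=np.radians(89.3);R=np.array([[np.cos(y),-np.sin(y)],[np.sin(y),np.cos(y)]])
print("crown in peg frame", ((P[:2].mean(0)[:2]-[.5174,-.211])@R).round(4))
E
```

```text
t: 32.3
eef_pos: [0.5175, -0.2161, 0.2682]
tool_rot: [180.0, 0.0, 89.3]
ft_force: [-0.1, 0.5, 1.0]
opening: 0.0916
diff 2.237003367003367 49
[[0.4919, -0.2141, 0.166], [0.5435, -0.2147, 0.166], [0.5187, -0.1599, 0.166], [0.5177, -0.2554, 0.166]]
crown in peg frame [-0.0034 -0.0004]
```

```bash
python3 - <<'E'
from h import *
a=env.get_image("wrist")["frame"]; b=env.get_image("wrist")["frame"]; c=cv2.imread("pics/w17.png")
for x in (b,c):
    d=cv2.absdiff(a,x); print(d[150:240,260:370].mean(),d[150:240,260:370].max(),d[20:110,60:250].mean(),d[20:110,60:250].max())
print(env.finish_job())
E
```

```text
1.2760942760942762 8 1.128421052631579 6
2.2387205387205387 52 1.1346393762183236 8
the job is handed in; nothing more can be done
None
```

I took the shackle off the keeper hook, hung it on the peg and let go. I then handed the job in at about 32 s of the 72 s allowed; no verdict comes back.

- **Keeper:** I felt the keeper at about 5 mm of travel and pushed it back about 8 mm with the shackle. The wrist read 6.5–8 N sideways, with no jump that would mean its stop. While lifting, the nose gave no catch. I lifted the shackle about 32 mm, then drew it off 120 mm from the seat.
- **Peg:** It passed over the end flange, which leaves about 1 mm each side, with no side force above the noise. It was set down with a reading of only a few newtons.
- **Last checks:**
  - The shackle hangs crown up, with the crown about 3 mm toward the flange from the peg's middle and centred across it within 1 mm.
  - The gripper is open and 140 mm above where it let go, and the wrist force reads about zero.
  - Two pictures taken just before the hand-in differ only by noise, so it was at rest. They differ slightly from one taken about 1 s earlier, which suggests it was still settling then.
- **Disagreements:**
  - The top and side cameras disagreed by 3–6 mm on the stands, so I worked from the wrist camera and from feel.
  - The keeper's force rose faster at first than described, probably from friction.
- **Not measured:** The bystanders look where they were, but I only checked the ones visible in the last side and wrist pictures, by eye.

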